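# Photograph a batch of castings under the magnifier lamp

## Robot

A 7-joint arm with a two-finger parallel gripper is mounted at the origin on the work surface. World frame = base frame: x ahead of the robot, y to its left, z up, the work surface at z = 0. Lengths are in mm, angles in degrees, forces in N, time in s.
With the tool pointing down it reaches from about 425 to 975 mm from the base axis. Payload 16.7 kg.
Tool frame: the origin (TCP) lies midway between the tips of the shut fingers; the grasp point (between the pads) lies 19 mm behind it; z points along the fingers, y is the line along which they close (so a half turn about z gives the same grasp; the last joint's range is limited). The gripper opens to 85 mm and grips with 20 to 120 N. Pads are 22 mm wide; open, the fingers measure 114 mm over their backs; the gripper's body (76 mm by 85 mm) begins 54 mm behind the grasp point. The pads swing forward as they close: fully open they stand 13 mm farther back than shut.
Start: joints at [59.444, 24.414, 4.234, 92.017, -1.954, 63.644, -3.845], TCP at [252.718, -625.867, 231.302] pointing down, gripper open.
Joint ranges: [-163.25, 163.25], [-28.42, 122.38], [-70.27, 78.77], [12.13, 141.07], [-58.53, 238.53], [9.26, 117.41], [-156.51, 156.51]. Speed limits (degrees/s): [108.29, 108.29, 136.94, 136.94, 172.46, 172.46, 172.46].

## Interface

Orientations are given as a 3x3 rotation matrix whose columns are the frame's x, y, z axes.
In Python, from station import ctrl gives the robot as it stands. The module is installed in compiled form; this text tells all that it offers.
- The arm moves only by the tool servo_tool, never from a script. Its argument "increments" is text: rows parted by semicolons, each of 7 numbers parted by spaces: the opening, from 0 (shut) to 1 (fully open), then the shift along the tool's x, y, z normalised to -1 to 1, where 1 is 30 cm, then the turn, a rotation vector about the tool's x, y, z normalised to -1 to 1, where 1 is 45 degrees. A call has 1 to 12 rows; each row shifts and turns the commanded pose from where the row before left it, along the tool's axes as they then stand; what a row does not reach is not made up. A row lasts 1/10 s, in which the tool goes at most 50 mm and 8.59 degrees, less where a joint would pass 70% of its speed; a pose out of reach is approached as far as the arm can. A call with a number of a shift or a turn outside -1 to 1 is refused whole. A call with a gripper value outside its range is refused whole. The fingers move at their own pace and stop on an object; "grip_force" is the grip in N (left out, the last holds). Time passes only in rows, so rows that do not move let the fingers close. It gives the time, the measured TCP pose, the force, the opening and the grip force at its end, in the units of the state.
- ctrl.state(): the state, without advancing time (a new reading comes with each control period).
- ctrl.read_camera(name): name is "scene" or "side" or "wrist"; returns (picture, depth): 480x640x3 uint8, red, green, blue; 480x640 float32, mm along the optical axis (not along the pixel's ray), 0 where there is no reading.
- ctrl.get_calibration(name): a dict with "intrinsics" (3x3 intrinsics, pixels), "extrinsics" (4x4, takes a point from camera to world coordinates). Camera axes: x right, y up, looking along -z (the intrinsics and any distortion apply to the point x, -y, -z); pixel columns grow to the right and rows downward; lengths in mm; the calibration is good to about 2 mm. A picture is of the moment at which its call begins: read the wrist's pose just before it. get_calibration takes no time and is no camera call; for the wrist camera it gives the pose at the moment of the call.
- ctrl.job_done(): hands the job in; it is judged then, once.
The state is a dict: "time": time; "joints": joint angles; "dq": joint speeds; "tau": joint torques, N m; "ee_pos": TCP position; "ee_rot": TCP orientation; "wrist_force": force on the tool from outside, world axes, zero at the start; "ft_torque": the same for the moment, N m; "opening": finger opening in mm; "gripper_force": force on a finger pad.
Only numpy, scipy, OpenCV 4.12 (cv2) and the standard library are available. Lean on these libraries where they do the work, as an engineer would, in place of code of your own. Each camera call takes 0.05 s, during which the arm holds its last target. There are 200 camera calls.

## Task

Swing the magnifier lamp aside, clear of the tray, then lift each tapered casting out of the bin and lay it flat in a tray lane of its own, narrow end pointing away from the robot. When all are in, swing the lamp back so that the lens is centred over the tray (within 2 cm), press the shutter button fully down, and then swing the lamp aside again, clear of the tray. Leave the brass disc in the bin, the castings in the tray and everything else where it is.

Things in the scene. Friction and masses are not known exactly. Their poses are not given: they have to be found in the camera images.
- casting0: Tapered bare aluminium casting (2 to 4, all alike; None if absent), 0.22 kg. Flat body 88 mm long (x), 18 mm thick, 42 mm wide at the wide end (-x), 20 mm at the narrow end (+x). On its middle stands a block lug to grip: 34 mm long (x), 22 mm wide (y), its top 48 mm above the underside. Origin: centre of the underside; z up through the lug.
- casting1: Tapered bare aluminium casting (2 to 4, all alike; None if absent), 0.22 kg. Flat body 88 mm long (x), 18 mm thick, 42 mm wide at the wide end (-x), 20 mm at the narrow end (+x). On its middle stands a block lug to grip: 34 mm long (x), 22 mm wide (y), its top 48 mm above the underside. Origin: centre of the underside; z up through the lug.
- casting2: Tapered bare aluminium casting (2 to 4, all alike; None if absent), 0.22 kg. Flat body 88 mm long (x), 18 mm thick, 42 mm wide at the wide end (-x), 20 mm at the narrow end (+x). On its middle stands a block lug to grip: 34 mm long (x), 22 mm wide (y), its top 48 mm above the underside. Origin: centre of the underside; z up through the lug.
- casting3: Tapered bare aluminium casting (2 to 4, all alike; None if absent), 0.22 kg. Flat body 88 mm long (x), 18 mm thick, 42 mm wide at the wide end (-x), 20 mm at the narrow end (+x). On its middle stands a block lug to grip: 34 mm long (x), 22 mm wide (y), its top 48 mm above the underside. Origin: centre of the underside; z up through the lug.
- tip0 (a point): Middle of the narrow end face of casting0, 44 mm along +x from its origin, 9 mm up.
- tip1 (a point): Middle of the narrow end face of casting1, 44 mm along +x from its origin, 9 mm up.
- tip2 (a point): Middle of the narrow end face of casting2, 44 mm along +x from its origin, 9 mm up.
- tip3 (a point): Middle of the narrow end face of casting3, 44 mm along +x from its origin, 9 mm up.
- stand: Fixed inspection stand. Origin at table height under the centre of its black tray, 142 (x) by 244 mm (y); +x roughly away from the robot. Four lanes run along x, centred at y = -84, -28, 28, 84 mm, x = 0, each 48 mm wide, 112 mm long; floor 8 mm above the table; ribs between and around them 8 mm wide, tops at 16 mm. Site lamp_hinge is on its column.
- lamp (a joint): Angle (rad) of the stiff swing arm of the magnifier lamp about the upright column; it stays where left. 0: lens centred over the tray; grows counter-clockwise seen from above, towards the tray's -y side; above 0.85 the round head is clear of the tray; stops at -0.4 and 1.45. About 3 N at the grip moves it.
- lamp_hinge (a point): The arm's upright hinge axis, 205 mm above the table, on the stand's 26 mm column at x = 170, y = -190 mm in the stand's frame; the hub reaches 225 mm. The column's white foot, 16 mm high, spans x 60 to 250, y -245 to -95 mm.
- lamp_grip (a point): Grip point on the lamp's black upright handle post, 22 mm in diameter: it stands on the arm 180 mm from the hinge axis, its top 272 mm above the table; this point is 250 mm above the table, the arm's top is at 212 mm.
- lens (a point): Centre of the lens in the lamp's round head (132 mm across, from 191 to 217 mm above the table), 255 mm from the hinge axis.
- bin: Fixed blue plastic bin, 230 by 230 mm outside, 50 mm high, walls and floor 5 mm. Origin under its centre; axes along its sides.
- disc: A small round brass reference disc, 34 mm across and 12 mm high, that stays in the bin. Origin: centre of its underside.
- shutter (a joint): Travel of the shutter button, m: 0 released, 0.006 fully down (about 5 N). It springs back.
- shutter_top (a point): Centre of the top of the shutter button, 36 mm across, about 62 mm above the table, on the fixed grey camera control box (100 by 80 mm, 40 mm high); pressed straight down.
- bottle: Bystander: a closed bottle, 60 mm across, 150 mm high, behind the tray and bin. Origin: underside, middle of it. Leave it alone.
- dish: Bystander: a small white bowl, 90 mm across, 25 mm high, in front of the tray. Origin: underside, middle of it. Leave it alone.
- brush: Bystander: a brush, 170 mm long, lying in front of the bin. Origin: underside, middle of it. Leave it alone.
- jar: Bystander: a lidded jar, 60 mm across, 70 mm high, behind the bin. Origin: underside, middle of it. Leave it alone.
- case: Bystander: a grey plastic case, 120 by 80 by 35 mm, to the left of the bin. Origin: underside, middle of it. Leave it alone.
- collar: Bystander: a steel collar, 70 mm across, 20 mm high, at the back. Origin: underside, middle of it. Leave it alone.
- driver: Bystander: a screwdriver, 180 mm long, on the right. Origin: underside, middle of it. Leave it alone.
Not all that is in view belongs to the job. What is shaped like the casting2 but blue or red is not meant. Leave any blue look-alike of the part that bears shutter alone.

How it is judged (in metres and radians):
On the way, in this order (a step that is already met when the one before it is completed fails the run):
1. the lamp is swung aside, clear of the tray (value of joint lamp above 0.82 rad), for 0.2 s.
2. every casting lies flat in its own lane, narrow end away from the robot, the lamp still aside ((y of casting0 in the frame of stand between -0.093 and -0.075 m or y of casting0 in the frame of stand between -0.037 and -0.019 m or y of casting0 in the frame of stand between 0.019 and 0.037 m or y of casting0 in the frame of stand between 0.075 and 0.093 m) and x of casting0 in the frame of stand between -0.016 and 0.016 m and z of each of casting0, casting1, casting2, casting3 in the frame of stand below 0.012 m and x of each of tip0, tip1, tip2, tip3 in the frame of stand above 0.02 m and angle between each of casting0, casting1, casting2, casting3's own z axis and vertical below 0.1 rad and linear speed of each of casting0, casting1, casting2, casting3 below 0.05 m/s and (y of casting1 in the frame of stand between -0.093 and -0.075 m or y of casting1 in the frame of stand between -0.037 and -0.019 m or y of casting1 in the frame of stand between 0.019 and 0.037 m or y of casting1 in the frame of stand between 0.075 and 0.093 m) and x of casting1 in the frame of stand between -0.016 and 0.016 m and (y of casting2 in the frame of stand between -0.093 and -0.075 m or y of casting2 in the frame of stand between -0.037 and -0.019 m or y of casting2 in the frame of stand between 0.019 and 0.037 m or y of casting2 in the frame of stand between 0.075 and 0.093 m) and x of casting2 in the frame of stand between -0.016 and 0.016 m and (y of casting3 in the frame of stand between -0.093 and -0.075 m or y of casting3 in the frame of stand between -0.037 and -0.019 m or y of casting3 in the frame of stand between 0.019 and 0.037 m or y of casting3 in the frame of stand between 0.075 and 0.093 m) and x of casting3 in the frame of stand between -0.016 and 0.016 m and value of joint lamp above 0.82 rad), for 0.2 s.
3. the lens is centred over the loaded tray ((y of casting0 in the frame of stand between -0.093 and -0.075 m or y of casting0 in the frame of stand between -0.037 and -0.019 m or y of casting0 in the frame of stand between 0.019 and 0.037 m or y of casting0 in the frame of stand between 0.075 and 0.093 m) and x of casting0 in the frame of stand between -0.016 and 0.016 m and z of each of casting0, casting1, casting2, casting3 in the frame of stand below 0.012 m and x of each of tip0, tip1, tip2, tip3 in the frame of stand above 0.02 m and angle between each of casting0, casting1, casting2, casting3's own z axis and vertical below 0.1 rad and linear speed of each of casting0, casting1, casting2, casting3 below 0.05 m/s and (y of casting1 in the frame of stand between -0.093 and -0.075 m or y of casting1 in the frame of stand between -0.037 and -0.019 m or y of casting1 in the frame of stand between 0.019 and 0.037 m or y of casting1 in the frame of stand between 0.075 and 0.093 m) and x of casting1 in the frame of stand between -0.016 and 0.016 m and (y of casting2 in the frame of stand between -0.093 and -0.075 m or y of casting2 in the frame of stand between -0.037 and -0.019 m or y of casting2 in the frame of stand between 0.019 and 0.037 m or y of casting2 in the frame of stand between 0.075 and 0.093 m) and x of casting2 in the frame of stand between -0.016 and 0.016 m and (y of casting3 in the frame of stand between -0.093 and -0.075 m or y of casting3 in the frame of stand between -0.037 and -0.019 m or y of casting3 in the frame of stand between 0.019 and 0.037 m or y of casting3 in the frame of stand between 0.075 and 0.093 m) and x of casting3 in the frame of stand between -0.016 and 0.016 m and horizontal distance between lens and stand below 0.025 m), for 0.3 s.
4. the shutter button is pressed down with the tray loaded and the lens over it (all of step 3 and value of joint shutter above 0.0045 m), for 0.05 s.
5. the lamp is aside again (value of joint lamp above 0.82 rad), for 0.2 s.
At the end, for the whole second after the job is handed in: Every casting rests flat in its own lane (within 16 mm along and 9 mm across of its centre), narrow end to the stand's +x; the lamp is clear of the tray (joint above 0.82), the button up, the disc in the bin. The button was pressed with the lens within 25 mm of the tray's centre (all of step 2 and value of joint shutter below 0.002 m and height (world z) of disc below 0.04 m and x of disc in the frame of bin between -0.112 and 0.112 m and y of disc in the frame of bin between -0.112 and 0.112 m); the robot touches nothing.
It fails at once if a bystander on the bench is disturbed (moved more than 30 mm) (distance of any of bottle, dish, brush, jar, case, collar, driver from where it was at the start of the episode above 0.03 m).
Of casting0, casting1, casting2, casting3 only 2 to 4 are there at a start; the rules pass over those that are not, and their reading is None.
At some moment in a run one of casting0, casting1, casting2, casting3 may be knocked a few centimetres aside while the robot is not near it.
Once in a run the grip may slacken for a moment while it holds something.
It also fails if it takes over 210 s, if anything falls off the work surface, if the arm or the gripper's body presses on something with over 40 N, if the wrist force passes 120 N, or if a joint passes its speed limit or range.

## Working session

There is one attempt and no reset: what is moved stays moved. The work goes in short steps, Python scripts to look and compute and a tool call to move; the robot and the scene stay as the last step left them, time stands still between calls to the robot, and variables do not carry over. Pictures are saved under pics/ and viewed, at most 14 in all, crops included, and the job is handed in when it is done.

Besides the shell and the picture viewer there is one more tool, called after "Request:" as name(argument=value, ...) on one line, values as JSON. servo_tool: Moves the arm, as the interface text tells. Scaled input: -1 to 1 covers 30 cm each way for a shift and 45 degrees each way for a turn. Its arguments: {"type":"object","properties":{"increments":{"type":"string"},"grip_force":{"type":"number"}},"required":["increments"]}

```bash
mkdir -p pics; cat > h.py <<'E'
import numpy as np, cv2
from station import ctrl
def grab(n):
    K=ctrl.get_calibration(n); im,d=ctrl.read_camera(n)
    cv2.imwrite(f'pics/_{n}.png',im[:,:,::-1]); np.savez(f'{n}.npz',d=d,im=im,I=K['intrinsics'],E=K['extrinsics'])
    return im,d
def load(n):
    return np.load(f'{n}.npz')
def cloud(n):
    z=load(n); d=z['d'].astype(float); I=z['I'];E=z['E']
    v,u=np.mgrid[0:480,0:640]
    x=(u-I[0,2])/I[0,0]*d; y=(v-I[1,2])/I[1,1]*d
    P=np.stack([x,-y,-d],-1)@E[:3,:3].T+E[:3,3]
    P[d<=0]=np.nan
    return P
def ray(n,u,v,h):
    z=load(n); I=z['I'];E=z['E']
    r=E[:3,:3]@np.array([(u-I[0,2])/I[0,0],-(v-I[1,2])/I[1,1],-1]); o=E[:3,3]
    return o+r*(h-o[2])/r[2]
E
python3 - <<'E'
from h import *
for n in ('scene','side','wrist'):
    grab(n); c=ctrl.get_calibration(n); print(n,{k:np.round(v,3).tolist() for k,v in c.items() if hasattr(v,'shape')}, [k for k in c])
s=ctrl.state(); print({k:np.round(v,3).tolist() for k,v in s.items()})
E
cp pics/_scene.png pics/scene1.png; cp pics/_side.png pics/side1.png
```

```text
scene {'intrinsics': [[598.596, 0.0, 315.299], [0.0, 598.596, 243.229], [0.0, 0.0, 1.0]], 'extrinsics': [[0.385, -0.679, 0.624, 1634.613], [0.923, 0.272, -0.273, -501.06], [0.015, 0.681, 0.732, 1511.838], [0.0, 0.0, 0.0, 1.0]]} ['intrinsics', 'extrinsics']
side {'intrinsics': [[503.82, 0.0, 316.748], [0.0, 503.82, 233.836], [0.0, 0.0, 1.0]], 'extrinsics': [[-0.735, 0.353, -0.578, -338.147], [-0.678, -0.394, 0.621, 879.644], [-0.008, 0.849, 0.529, 939.382], [0.0, 0.0, 0.0, 1.0]]} ['intrinsics', 'extrinsics']
wrist {'intrinsics': [[362.036, 0.0, 318.705], [0.0, 362.036, 240.157], [0.0, 0.0, 1.0]], 'extrinsics': [[0.374, 0.888, 0.268, 319.883], [-0.927, 0.359, 0.106, -598.694], [-0.002, -0.288, 0.958, 373.769], [0.0, 0.0, 0.0, 1.0]]} ['intrinsics', 'extrinsics']
{'time': 0.15, 'joints': [59.444, 24.441, 4.23, 92.041, -1.954, 63.645, -3.845], 'dq': [0.094, -0.076, 0.033, -0.11, 0.049, -0.018, -0.007], 'tau': [0.004, -95.031, 3.764, -46.376, 0.019, 0.008, 0.0], 'ee_pos': [252.64, -625.613, 230.795], 'ee_rot': [[0.927, 0.374, -0.0], [0.374, -0.927, 0.001], [-0.0, -0.001, -1.0]], 'wrist_force': [-0.313, 0.923, -0.345], 'ft_torque': [0.008, 0.024, -0.035], 'gripper_force': 0.0, 'opening': 85.274}
```

View pics/scene1.png

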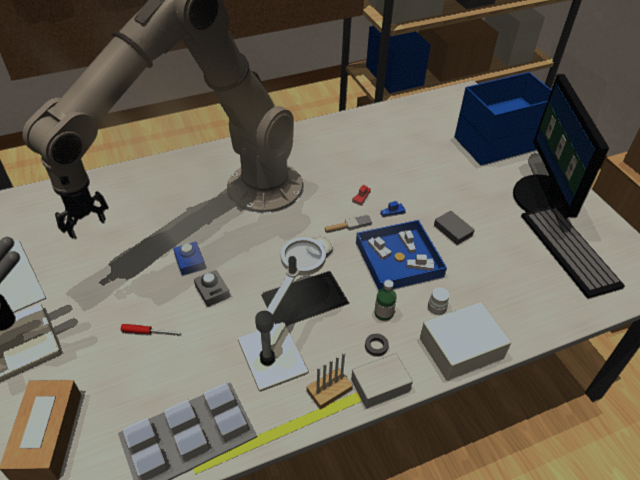

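View pics/side1.png

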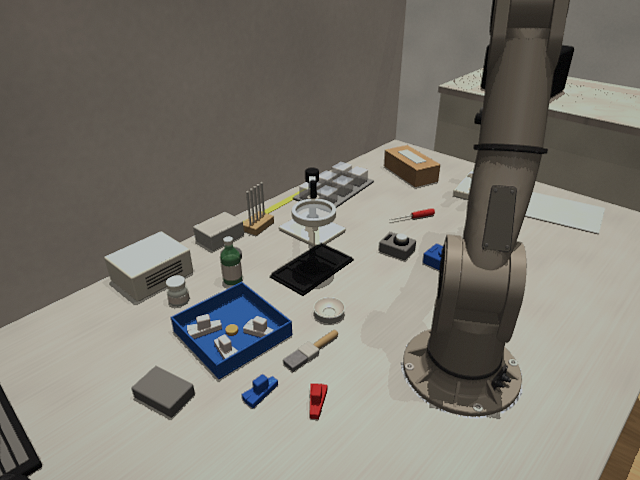

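The scene view shows three bare castings in the bin at about (379,245), (407,240) and (420,262), with the brass disc at (399,257). Look-alikes outside the bin are a red one at (362,194) and a blue one at (393,209). The shutter box is the grey one at (212,286), and its blue look-alike is at (188,257). The lamp head is at (303,254) over the tray, with its handle at (292,265). Next is a close crop to check these choices.

```bash
python3 - <<'E'
import cv2
im=cv2.imread('pics/_scene.png')
c=cv2.resize(im[210:390,180:455],None,fx=2.9,fy=2.9,interpolation=cv2.INTER_CUBIC); cv2.imwrite('pics/c1.png',c)
c=cv2.resize(im[215:295,350:450],None,fx=7,fy=7,interpolation=cv2.INTER_CUBIC); cv2.imwrite('pics/c2.png',c)
E
```

```text
(no output)
```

View pics/c1.png

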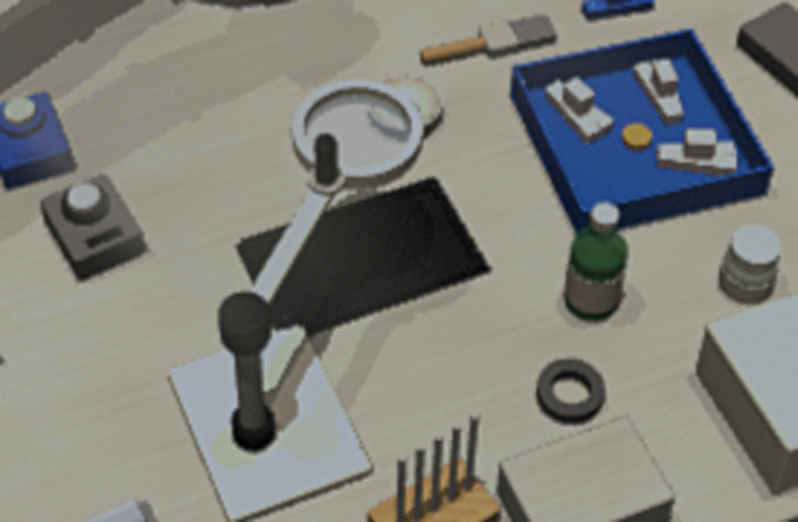

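View pics/c2.png

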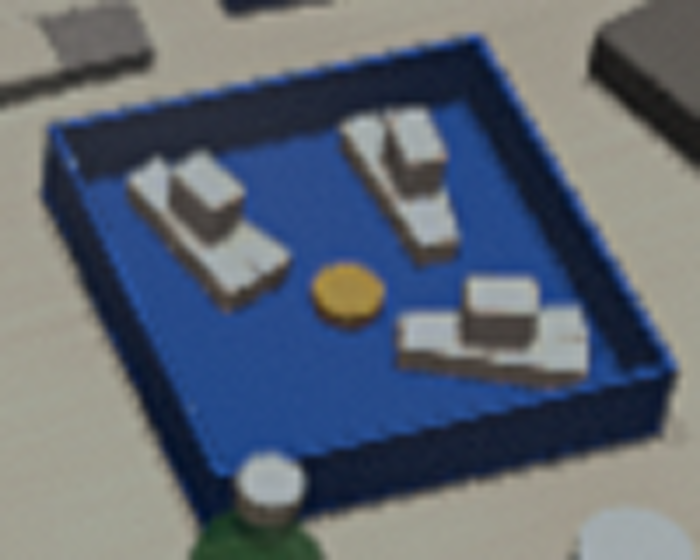

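The crop confirms three bare-aluminium castings: A with its lug at scene (379,241), B with its lug at (409,235) and C with its lug at (421,258). Now measuring everything from depth.

```bash
python3 - <<'E'
from h import *
for n in ('scene','side'):
    P=cloud(n); im=load(n)['im'].astype(int)
    print(n)
    if n=='scene':
        f=lambda x,y,s,ox,oy:((x+.5)/s-.5+ox,(y+.5)/s-.5+oy)
        for nm,p in dict(L=(238,243),B=(435,180),R=(490,268)).items():
            print('tray',nm,ray(n,*f(*p,2.9,180,210),16).round(1))
        print('button',ray(n,*f(85,192,2.9,180,210),62).round(1)); print('handle top',ray(n,*f(324,138,2.9,180,210),272).round(1)); print('hub top',ray(n,*f(243,302,2.9,180,210),225).round(1))
        print('lens',ray(n,*f(357,128,2.9,180,210),217).round(1))
        for nm,p in dict(bl=(52,125),br=(482,38),fr=(675,375),fl=(212,475)).items(): print('bin',nm,ray(n,*f(*p,7,350,215),50).round(1))
        for nm,p in dict(A=(207,182),B=(415,135),C=(502,295)).items(): print('lug',nm,ray(n,*f(*p,7,350,215),53).round(1))
        for nm,p in dict(An=(148,172),Aw=(257,270),Bw=(362,125),Bn=(437,237),Cn=(400,330),Cw=(585,335)).items(): print('end',nm,ray(n,*f(*p,7,350,215),23).round(1))
        print('disc',ray(n,*f(348,285,7,350,215),17).round(1))
    # lug tops from depth
    m=(abs(P[...,2]-53)<5)&(P[...,0]>350)&(P[...,0]<850)&(P[...,1]>-100)&(P[...,1]<400)&(im.max(-1)-im.min(-1)<45)
    k,l,st,ce=cv2.connectedComponentsWithStats(m.astype(np.uint8))
    for i in range(1,k):
        if st[i,4]>15: q=P[l==i]; print('z53',st[i,4],ce[i].round(),np.median(q,0).round(1))
    for zz,t,nm in((272,5,'post'),(225,5,'hub'),(62,4,'btn')):
        m=(abs(P[...,2]-zz)<t)&(P[...,0]>300)&(P[...,0]<1000)&(P[...,1]>-500)&(P[...,1]<100)
        k,l,st,ce=cv2.connectedComponentsWithStats(m.astype(np.uint8))
        for i in range(1,k):
            if st[i,4]>8: q=P[l==i]; print(nm,st[i,4],ce[i].round(),q.mean(0).round(1),np.ptp(q,0).round())
E
```

```text
scene
tray L [ 495.6 -184.4   16. ]
tray B [493.4  51.   16. ]
tray R [629.6  56.3  16. ]
button [ 402.6 -324.4   62. ]
handle top [ 601.1 -120.8  272. ]
hub top [ 720.8 -246.8  225. ]
lens [555.1 -68.5 217. ]
bin bl [393.8 194.6  50. ]
bin br [419.  418.9  50. ]
bin fr [645.7 392.9  50. ]
bin fl [618.9 167.6  50. ]
lug A [458.3 245.9  53. ]
lug B [467.9 353.8  53. ]
lug C [574.7 341.5  53. ]
end An [417.4 237.5  23. ]
end Aw [494.9 257.4  23. ]
end Bw [428.1 350.3  23. ]
end Bn [508.2 348.2  23. ]
end Cn [554.3 302.8  23. ]
end Cw [589.8 382.8  23. ]
disc [515.3 296.6  17. ]
z53 43 [409. 235.] [470.4 353.3  51.8]
z53 40 [379. 241.] [459.2 247.6  52.4]
z53 42 [422. 257.] [578.1 341.3  52.3]
z53 28 [438. 302.] [759.7 293.8  52.4]
z53 30 [384. 311.] [725.  126.7  53.2]
post 31 [292. 259.] [ 606.6 -121.5  271.5] [22. 19.  9.]
hub 23 [292. 271.] [ 612.1 -124.5  226. ] [17. 30.  9.]
hub 185 [264. 318.] [ 734.1 -250.8  224.6] [45. 46. 10.]
btn 67 [209. 277.] [ 408.4 -326.6   61.6] [35. 35.  8.]
btn 17 [268. 354.] [ 740.6 -249.9   62. ] [11. 23.  8.]
btn 992 [382. 376.] [924.7  17.3  61.1] 
[... 382 characters left out ...]
] [723.4 325.7  51.8]
z53 84 [202. 318.] [571.1 348.1  53.6]
z53 83 [259. 320.] [453.4 252.2  52.9]
z53 92 [224. 340.] [464.5 360.1  53.7]
post 30 [312. 181.] [ 603.7 -115.3  272. ] [21. 21.  9.]
hub 78 [311. 171.] [ 727.2 -241.4  225.9] [49. 46.  9.]
hub 37 [312. 196.] [ 601.1 -110.   223.7] [44. 45. 10.]
btn 34 [324. 177.] [ 891.1 -486.6   62.3] [62. 24.  7.]
btn 36 [339. 183.] [ 816.4 -489.8   61.6] [58. 22.  7.]
btn 42 [304. 185.] [ 900.6 -379.9   61.8] [45. 40.  8.]
btn 9 [318. 184.] [ 869.2 -426.9   62.5] [22. 25.  6.]
btn 129 [326. 190.] [ 807.8 -406.7   62.1] [70. 76.  8.]
btn 598 [217. 224.] [917.4  27.5  62. ] [107. 145.   8.]
btn 56 [401. 237.] [ 405.  -321.8   62.5] [35. 38.  8.]
```

Request:
servo_tool(increments="1 0 0 -0.113 0 0 0.178;1 0 0 -0.113 0 0 0.178;1 0 0 -0.113 0 0 0.178;1 0 0 -0.113 0 0 0.178;1 0 0 -0.113 0 0 0.178;1 0 0 0 0 0 0")

```text
time: 0.75
ee_pos: [253.1, -627.0, 405.6]
ee_rot: [[0.949, -0.315, 0.003], [-0.315, -0.949, -0.006], [0.005, 0.004, -1.0]]
wrist_force: [-1.0, 0.1, 0.1]
opening: 85.6
gripper_force: 0.0
```

```bash
cat >> h.py <<'E'
def yaw(): 
    R=np.array(ctrl.state()['ee_rot']); return np.degrees(np.arctan2(R[1,0],R[0,0]))
def go(*pts):
    """print successive tool-frame shifts (1=300mm), at the present orientation"""
    s=ctrl.state(); R=np.array(s['ee_rot']); p=np.array(s['ee_pos'])
    print('t',round(s['time'],1),'at',p.round(1),'yaw',yaw().round(1),'z',R[:,2].round(3),'open',round(s['opening'],1))
    for q in pts:
        d=R.T@(np.array(q,float)-p); print(q,'tool d/300',(d/300).round(3),'mm',np.linalg.norm(d).round(0)); p=np.array(q,float)
E
python3 -c "
from h import *
go((560,-110,400))"
```

```text
t 0.8 at [ 253.1 -627.   405.6] yaw -18.4 z [ 0.003 -0.006 -1.   ] open 85.6
(560, -110, 400) tool d/300 [ 0.428 -1.958  0.012] mm 601.0
```

Request:
servo_tool(increments="1 0.031 -0.14 0 0 0 0;1 0.031 -0.14 0 0 0 0;1 0.031 -0.14 0 0 0 0;1 0.031 -0.14 0 0 0 0;1 0.031 -0.14 0 0 0 0;1 0.031 -0.14 0 0 0 0;1 0.031 -0.14 0 0 0 0;1 0.031 -0.14 0 0 0 0;1 0.031 -0.14 0 0 0 0;1 0.031 -0.14 0 0 0 0;1 0.031 -0.14 0 0 0 0;1 0.031 -0.14 0 0 0 0")

```text
time: 1.95
ee_pos: [515.5, -179.7, 400.5]
ee_rot: [[0.951, -0.309, -0.0], [-0.309, -0.951, 0.0], [-0.0, -0.0, -1.0]]
wrist_force: [-0.3, -0.1, -0.5]
opening: 85.5
gripper_force: 0.0
```

Request:
servo_tool(increments="1 0.03 -0.14 0 0 0 0;1 0.03 -0.14 0 0 0 0;1 0 0 0 0 0 0;1 0 0 0 0 0 0")

```text
time: 2.35
ee_pos: [558.4, -106.2, 400.1]
ee_rot: [[0.952, -0.308, -0.001], [-0.308, -0.952, 0.0], [-0.001, 0.0, -1.0]]
wrist_force: [-0.5, -0.7, 0.2]
opening: 85.5
gripper_force: 0.0
```

```bash
python3 -c "
from h import *
go(); grab('wrist')
P=cloud('wrist')
for zz,t,nm in((272,5,'post'),(225,4,'hub')):
        m=(abs(P[...,2]-zz)<t)
        k,l,st,ce=cv2.connectedComponentsWithStats(m.astype(np.uint8))
        for i in range(1,k):
            if st[i,4]>30: q=P[l==i]; print(nm,st[i,4],ce[i].round(),q.mean(0).round(1),np.ptp(q,0).round())
"; cp pics/_wrist.png pics/w1.png
```

```text
t 2.4 at [ 558.4 -106.2  400.1] yaw -17.9 z [-0.001  0.    -1.   ] open 85.5
post 664 [318. 168.] [ 602.7 -120.8  272.1] [21. 21.  7.]
```

View pics/w1.png

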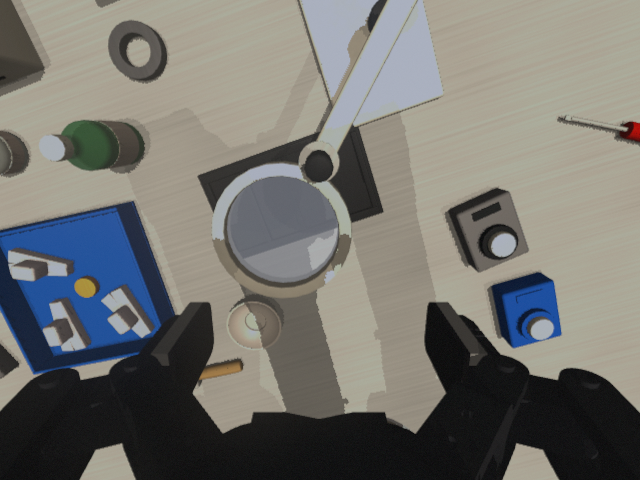

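```bash
python3 -c "
from h import *
go((602.7,-120.8,400),(602.7,-120.8,232))"
```

```text
t 2.4 at [ 558.  -107.4  400.3] yaw -18.0 z [-0.001 -0.    -1.   ] open 85.4
(602.7, -120.8, 400) tool d/300 [ 0.155 -0.004  0.001] mm 47.0
(602.7, -120.8, 232) tool d/300 [ 0.   -0.    0.56] mm 168.0
```

Request:
servo_tool(increments="1 0.08 -0.002 0 0 0 0;1 0.075 -0.002 0 0 0 0;1 0 0 0.11 0 0 0;1 0 0 0.11 0 0 0;1 0 0 0.11 0 0 0;1 0 0 0.11 0 0 0;1 0 0 0.08 0 0 0;1 0 0 0.04 0 0 0;1 0 0 0 0 0 0")

```text
time: 3.3
ee_pos: [601.9, -121.4, 231.6]
ee_rot: [[0.95, -0.311, -0.002], [-0.311, -0.95, 0.0], [-0.002, 0.001, -1.0]]
wrist_force: [0.2, -0.2, 0.5]
opening: 85.5
gripper_force: 0.0
```

Request:
servo_tool(increments="0 0 0 0 0 0 0;0 0 0 0 0 0 0;0 0 0 0 0 0 0;0 0 0 0 0 0 0;0 0 0 0 0 0 0;0 0 0 0 0 0 0;0 0 0 0 0 0 0;0 0 0 0 0 0 0", grip_force=30)

```text
time: 4.1
ee_pos: [603.1, -120.4, 233.5]
ee_rot: [[0.951, -0.31, 0.001], [-0.31, -0.951, -0.0], [0.001, -0.0, -1.0]]
wrist_force: [-0.6, 0.2, 5.9]
opening: 21.3
gripper_force: 29.1
```

```bash
python3 -c "
from h import *
s=ctrl.state();R=np.array(s['ee_rot']);p=np.array(s['ee_pos']);go()
H=np.array([730,-249.]);v=p[:2]-H;r=np.hypot(*v);a=np.degrees(np.arctan2(v[1],v[0]));print(r,a)
q=p[:2]
for b in range(int(a)+5,194,5):
    t=H+r*np.array([np.cos(np.radians(b)),np.sin(np.radians(b))]);d=R.T@np.append(t-q,0);print(b,t.round(),(d/300).round(3)[:2]);q=t
"
```

```text
t 4.1 at [ 603.1 -120.4  233.5] yaw -18.1 z [ 0.001 -0.    -1.   ] open 21.3
180.68282062414707 134.61947824776644
139 [ 594. -130.] [-0.02   0.042]
144 [ 584. -143.] [-0.018  0.049]
149 [ 575. -156.] [-0.014  0.051]
154 [ 568. -170.] [-0.01   0.052]
159 [ 561. -184.] [-0.005  0.052]
164 [ 556. -199.] [-0.     0.053]
169 [ 553. -215.] [0.004 0.052]
174 [ 550. -230.] [0.009 0.052]
179 [ 549. -246.] [0.013 0.051]
184 [ 550. -262.] [0.018 0.05 ]
189 [ 552. -277.] [0.022 0.048]
```

Request:
servo_tool(increments="0 -0.02 0.042 0 0 0 0;0 -0.018 0.049 0 0 0 0;0 -0.014 0.051 0 0 0 0;0 -0.01 0.052 0 0 0 0;0 -0.005 0.052 0 0 0 0;0 0 0.053 0 0 0 0", grip_force=30)

```text
time: 4.7
ee_pos: [555.7, -198.2, 233.1]
ee_rot: [[0.951, -0.308, -0.0], [-0.308, -0.951, 0.001], [-0.001, -0.001, -1.0]]
wrist_force: [-6.9, 9.6, 3.1]
opening: 21.1
gripper_force: 30.8
```

Request:
servo_tool(increments="0 0.004 0.052 0 0 0 0;0 0.009 0.052 0 0 0 0;0 0.013 0.051 0 0 0 0;0 0.018 0.05 0 0 0 0;0 0.022 0.048 0 0 0 0;0 0 0 0 0 0 0;0 0 0 0 0 0 0")

```text
time: 5.4
ee_pos: [551.2, -277.9, 232.9]
ee_rot: [[0.951, -0.311, 0.0], [-0.311, -0.951, -0.0], [0.0, 0.0, -1.0]]
wrist_force: [1.4, -2.8, -0.4]
opening: 21.2
gripper_force: 31.0
```

Request:
servo_tool(increments="1 0 0 0 0 0 0;1 0 0 0 0 0 0;1 0 0 0 0 0 0;1 0 0 0 0 0 0;1 0 0 -0.1 0 0 0;1 0 0 -0.15 0 0 0;1 0 0 -0.15 0 0 0;1 0 0 -0.15 0 0 0;1 0 0 0 0 0 0")

```text
time: 6.3
ee_pos: [552.8, -278.1, 404.5]
ee_rot: [[0.951, -0.31, 0.008], [-0.31, -0.951, -0.003], [0.009, 0.001, -1.0]]
wrist_force: [0.3, -0.3, -0.4]
opening: 85.7
gripper_force: 0.0
```

```bash
python3 -c "
from h import *
go((550,-60,400))"
```

```text
t 6.3 at [ 552.8 -278.1  404.5] yaw -18.1 z [ 0.008 -0.003 -1.   ] open 85.7
(550, -60, 400) tool d/300 [-0.234 -0.688  0.013] mm 218.0
```

Request:
servo_tool(increments="1 -0.04 -0.115 0.01 0 0 0;1 -0.04 -0.115 0 0 0 0;1 -0.04 -0.115 0 0 0 0;1 -0.04 -0.115 0 0 0 0;1 -0.04 -0.115 0 0 0 0;1 -0.034 -0.113 0 0 0 0;1 0 0 0 0 0 0;1 0 0 0 0 0 0;1 0 0 0 0 0 0")

```text
time: 7.2
ee_pos: [548.4, -60.6, 394.8]
ee_rot: [[0.95, -0.311, -0.0], [-0.311, -0.95, -0.0], [0.0, 0.0, -1.0]]
wrist_force: [-1.0, 0.7, -0.0]
opening: 85.3
gripper_force: 0.0
```

```bash
python3 -c "
from h import *
go(); grab('wrist')"; cp pics/_wrist.png pics/w2.png
```

```text
t 7.2 at [548.4 -60.6 394.8] yaw -18.1 z [-0. -0. -1.] open 85.3
```

View pics/w2.png

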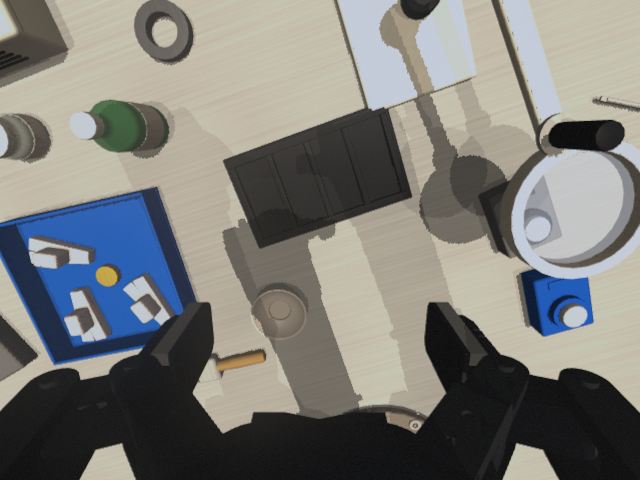

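```bash
python3 -c "
from h import *
for p in [(224,161),(386,107),(411,196),(261,248)]: print(ray('wrist',*p,16).round(1))
c=np.array([ray('wrist',*p,16)[:2] for p in [(224,161),(386,107),(411,196),(261,248)]])
print('ctr',c.mean(0),'yaw',np.degrees(np.arctan2(*((c[0]+c[1]-c[2]-c[3])[::-1]))), np.degrees(np.arctan2(*((c[0]+c[3]-c[1]-c[2])[::-1])))-90)
P=cloud('wrist');im=load('wrist')['im'].astype(int)
m=(im.max(-1)<75)&(P[...,2]>11)&(P[...,2]<20)&(abs(P[...,0]-562)<110)&(abs(P[...,1]+64)<160)
k,l,st,ce=cv2.connectedComponentsWithStats(m.astype(np.uint8))
print(st[1:][st[1:,4]>50])
q=P[m][:,:2].astype(np.float32); print(cv2.minAreaRect(q), np.percentile(P[m],[1,50,99],axis=0))
"
```

```text
[620.3  55.9  16. ]
[ 618.5 -180.2   16. ]
[ 489.7 -183.1   16. ]
[483.2  52.1  16. ]
ctr [552.93152743 -63.81067471] yaw 1.4530550928947061 0.5759528546030594
[[ 226  108  183  140 5107]]
((553.975341796875, -61.774696350097656), (136.09951782226562, 236.7695770263672), 1.0712913274765015) [[ 486.29777581 -177.47267101   11.27583297]
 [ 560.0671185   -62.93931545   16.49138055]
 [ 621.99742832   52.75570832   18.7349965 ]]
```

```bash
python3 -c "
from h import *
go((515,290,395))"
```

```text
t 7.2 at [548.4 -60.8 394.7] yaw -18.1 z [-0. -0. -1.] open 85.6
(515, 290, 395) tool d/300 [-4.700e-01 -1.076e+00 -1.000e-03] mm 352.0
```

Request:
servo_tool(increments="1 -0.052 -0.12 0 0 0 0;1 -0.052 -0.12 0 0 0 0;1 -0.052 -0.12 0 0 0 0;1 -0.052 -0.12 0 0 0 0;1 -0.052 -0.12 0 0 0 0;1 -0.052 -0.12 0 0 0 0;1 -0.052 -0.12 0 0 0 0;1 -0.052 -0.12 0 0 0 0;1 -0.054 -0.116 0 0 0 0;1 0 0 0 0 0 0")

```text
time: 8.25
ee_pos: [513.1, 295.4, 394.4]
ee_rot: [[0.952, -0.305, -0.001], [-0.305, -0.952, 0.002], [-0.002, -0.001, -1.0]]
wrist_force: [-0.6, 0.2, 0.5]
opening: 85.3
gripper_force: 0.0
```

Request:
servo_tool(increments="1 0 0 0.025 0 0 -0.187;1 0 0 0.025 0 0 -0.187;1 0 0 0.025 0 0 -0.187;1 0 0 0.025 0 0 -0.187;1 0 0 0.025 0 0 -0.187;1 0 0 0.025 0 0 -0.187;1 0 0 0.025 0 0 -0.187;1 0 0 0.025 0 0 -0.187;1 0 0 0.025 0 0 -0.187;1 0 0 0.025 0 0 -0.187;1 0 0 0 0 0 0;1 0 0 0 0 0 0")

```text
time: 9.45
ee_pos: [515.0, 290.1, 319.9]
ee_rot: [[0.411, 0.912, -0.0], [0.912, -0.411, -0.0], [-0.0, -0.0, -1.0]]
wrist_force: [0.3, 0.9, 0.8]
opening: 85.2
gripper_force: 0.0
```

```bash
python3 -c "
from h import *
go(); grab('wrist');print(ctrl.state()['joints'])"; cp pics/_wrist.png pics/w3.png
```

```text
t 9.4 at [515.  290.1 319.9] yaw 65.7 z [-0. -0. -1.] open 85.2
[ -3.13553002  16.79491562 -40.21250429  94.84578817  11.28301124
  72.48328451 -69.78009846]
```

View pics/w3.png

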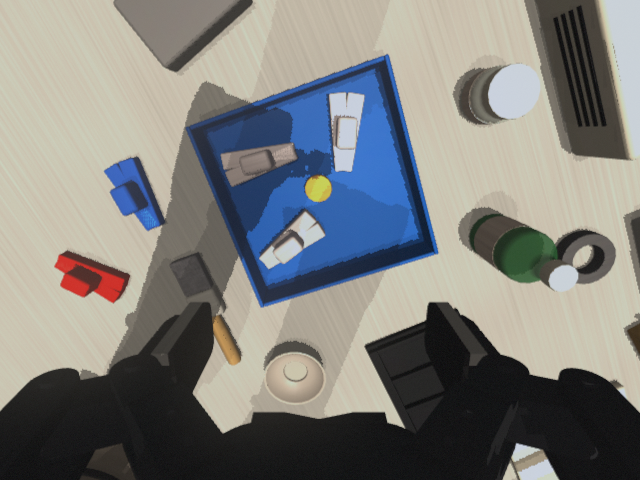

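The wrist view shows three castings: C at (346,132), B at (260,160) and A at (293,240). The disc is at (318,188).

```bash
cat >> h.py <<'E'
def castings(box=(395,645,170,420),zb=5,n='wrist'):
    P=cloud(n);im=load(n)['im'].astype(int)
    x,y,z=P[...,0],P[...,1],P[...,2]
    sat=(im.max(-1)-im.min(-1))/(im.max(-1)+1.)
    inb=(x>box[0])&(x<box[1])&(y>box[2])&(y<box[3])
    m=inb&(z>zb+12)&(z<zb+56)&(sat<.35)&(im.max(-1)>50)
    k,l,st,ce=cv2.connectedComponentsWithStats(m.astype(np.uint8))
    for i in range(1,k):
        if st[i,4]<300: continue
        q=P[l==i]; top=q[q[:,2]>zb+41]; body=q[q[:,2]<zb+25]
        lc=(cv2.minAreaRect(top[:,:2].astype(np.float32)) if len(top)>20 else None)
        r=cv2.minAreaRect(q[:,:2].astype(np.float32)); bx=cv2.boxPoints(r)
        e=[bx[1]-bx[0],bx[2]-bx[1]]; e=max(e,key=lambda a:np.hypot(*a)); e=e/np.hypot(*e)
        b=body[:,:2]-np.array(r[0]); s=b@e; w=b@np.array([-e[1],e[0]])
        wp=np.ptp(w[s>30]) if (s>30).any() else 0; wm=np.ptp(w[s<-30]) if (s<-30).any() else 0
        if wp>wm: e=-e
        print('px',ce[i].round(),'n',st[i,4],'rect c',np.round(r[0],1),'size',np.round(r[1],0),'dir',np.degrees(np.arctan2(e[1],e[0])).round(1),'w',round(wp),round(wm),'lug',np.round(lc[0],1) if lc else None,np.round(lc[1],0) if lc else None,np.round(lc[2],1) if lc else None, 'ztop',np.percentile(q[:,2],95).round(1))
E
python3 -c "
from h import *
castings()"
```

```text
px [345. 127.] n 2094 rect c [572.1 342.6] size [88. 40.] dir -114.3 w 40 23 lug [570.5 342.8] [34. 22.] 65.9 ztop 54.0
px [213. 134.] n 500 rect c [445.5 407.5] size [91. 39.] dir 23.8 w 8 23 lug [452. 411.] [83. 23.] 11.5 ztop 47.7
px [256. 162.] n 1933 rect c [465.5 355.5] size [40. 88.] dir -8.3 w 23 40 lug [465.1 355.3] [22. 34.] 81.3 ztop 54.2
px [293. 241.] n 1695 rect c [455.6 243.9] size [88. 41.] dir -159.0 w 41 23 lug [453.6 248. ] [34. 22.] 13.8 ztop 54.1
```

```bash
python3 -c "
from h import *
go((570.8,342.7,200),(570.8,342.7,28))"
```

```text
t 9.5 at [515.  290.4 320.2] yaw 65.8 z [ 0.  0. -1.] open 85.4
(570.8, 342.7, 200) tool d/300 [0.235 0.098 0.401] mm 142.0
(570.8, 342.7, 28) tool d/300 [-0.    -0.     0.573] mm 172.0
```

Request:
servo_tool(increments="0.55 0.06 0.025 0.1 0 0 0;0.55 0.06 0.025 0.1 0 0 0;0.55 0.06 0.025 0.1 0 0 0;0.55 0.055 0.023 0.101 0 0 0;0.55 0 0 0.12 0 0 0;0.55 0 0 0.12 0 0 0;0.55 0 0 0.12 0 0 0;0.55 0 0 0.1 0 0 0;0.55 0 0 0.06 0 0 0;0.55 0 0 0.033 0 0 0;0.55 0 0 0.02 0 0 0;0.55 0 0 0 0 0 0")

```text
time: 10.7
ee_pos: [570.3, 343.7, 28.0]
ee_rot: [[0.406, 0.914, 0.0], [0.914, -0.406, 0.0], [0.0, 0.0, -1.0]]
wrist_force: [0.7, 0.8, 0.6]
opening: 47.0
gripper_force: 0.0
```

Request:
servo_tool(increments="0 0 0 0 0 0 0;0 0 0 0 0 0 0;0 0 0 0 0 0 0;0 0 0 0 0 0 0;0 0 0 0 0 0 0;0 0 0 0 0 0 0", grip_force=60)

```text
time: 11.3
ee_pos: [570.7, 343.9, 29.0]
ee_rot: [[0.406, 0.914, 0.002], [0.914, -0.406, 0.001], [0.002, 0.001, -1.0]]
wrist_force: [-0.2, -1.0, 6.9]
opening: 20.4
gripper_force: 59.4
```

Request:
servo_tool(increments="0 0 0 -0.06 0 0 0;0 0 0 -0.12 0 0 0;0 0 0 -0.14 0 0 0;0 0 0 -0.14 0 0 0;0 0 0 -0.1 0 0 0;0 0 0 0 0 0 -0.183;0 0 0 0 0 0 -0.183;0 0 0 0 0 0 -0.183;0 0 0 0 0 0 -0.183;0 0 0 0 0 0 -0.183;0 0 0 0 0 0 -0.183;0 0 0 0 0 0 -0.183")

```text
time: 12.5
ee_pos: [569.9, 343.4, 197.2]
ee_rot: [[-0.56, 0.828, 0.001], [0.828, 0.56, 0.0], [-0.0, 0.001, -1.0]]
wrist_force: [-0.7, 0.2, -1.6]
opening: 20.9
gripper_force: 59.1
```

Request:
servo_tool(increments="0 0 0 0 0 0 -0.183;0 0 0 0 0 0 -0.183;0 0 0 0 0 0 -0.183;0 0 0 0 0 0 -0.183;0 0 0 0 0 0 -0.183;0 0 0 0 0 0 -0.183;0 0 0 0 0 0 -0.183;0 0 0 0 0 0 0;0 0 0 0 0 0 0")

```text
time: 13.4
ee_pos: [570.0, 343.3, 196.4]
ee_rot: [[-1.0, -0.019, 0.0], [-0.019, 1.0, 0.0], [-0.0, 0.0, -1.0]]
wrist_force: [-0.5, -0.1, -1.6]
opening: 21.0
gripper_force: 59.1
```

```bash
python3 -c "
from h import *
go((553.4,21.5,199),(553.4,21.5,60));print(ctrl.state()['joints'])"
```

```text
t 13.4 at [570.  343.3 196.4] yaw -178.9 z [ 0.  0. -1.] open 21.0
(553.4, 21.5, 199) tool d/300 [ 0.076 -1.071 -0.009] mm 322.0
(553.4, 21.5, 60) tool d/300 [ 0.    -0.     0.463] mm 139.0
[  4.89033061  38.68323788 -62.06885905  92.48345461  35.76281142
  70.94013999  26.9593977 ]
```

Request:
servo_tool(increments="0 0.008 -0.118 0 0 0 0;0 0.008 -0.118 0 0 0 0;0 0.008 -0.12 0 0 0 0;0 0.008 -0.12 0 0 0 0;0 0.008 -0.12 0 0 0 0;0 0.009 -0.12 0 0 0 0;0 0.009 -0.12 0 0 0 0;0 0.009 -0.12 0 0 0 0;0 0.009 -0.115 0 0 0 0;0 0 0 0 0 0 0;0 0 0 0 0 0 0")

```text
time: 14.5
ee_pos: [554.9, 20.9, 196.1]
ee_rot: [[-1.0, -0.019, 0.0], [-0.019, 1.0, -0.001], [-0.0, -0.001, -1.0]]
wrist_force: [0.7, 0.8, -2.0]
opening: 20.7
gripper_force: 59.4
```

```bash
python3 -c "
from h import *
go((553.4,21.5,60));print(ctrl.state()['joints']);grab('wrist')
im=load('wrist')['im'][:,:,::-1]; im=cv2.convertScaleAbs(im,alpha=2.2,beta=20); cv2.imwrite('pics/w4.png',im)"
```

```text
t 14.5 at [554.9  20.9 196.1] yaw -178.9 z [ 0.    -0.001 -1.   ] open 20.7
(553.4, 21.5, 60) tool d/300 [0.005 0.002 0.454] mm 136.0
[ 42.4177974   29.04341331 -66.24287039 106.81056099  29.70470235
  63.88891158  56.13425148]
```

View pics/w4.png

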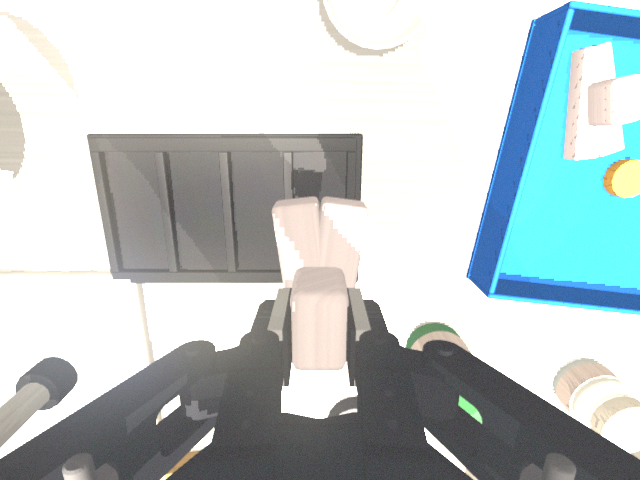

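```bash
python3 - <<'E'
from h import *
im=load('wrist')['im']; g=cv2.cvtColor(im,cv2.COLOR_RGB2GRAY)
z=g[130:300,80:370]; z=cv2.convertScaleAbs(z,alpha=3.0,beta=0)
cv2.imwrite('pics/w5.png',cv2.resize(z,None,fx=2.7,fy=2.7,interpolation=cv2.INTER_CUBIC))
for p in [(89,136),(361,134),(111,281),(165,153),(225,153),(288,153),(174,270),(232,270),(290,270)]: print(p,ray('wrist',*p,16).round(1))
E
```

```text
(89, 136) [ 488.1 -177.7   16. ]
(361, 134) [482.1  55.4  16. ]
(111, 281) [ 622.5 -178.4   16. ]
(165, 153) [ 501.1 -114.    16. ]
(225, 153) [500.1 -61.9  16. ]
(288, 153) [499.1  -7.1  16. ]
(174, 270) [ 610.  -116.6   16. ]
(232, 270) [608.9 -61.2  16. ]
(290, 270) [607.9  -5.8  16. ]
```

View pics/w5.png

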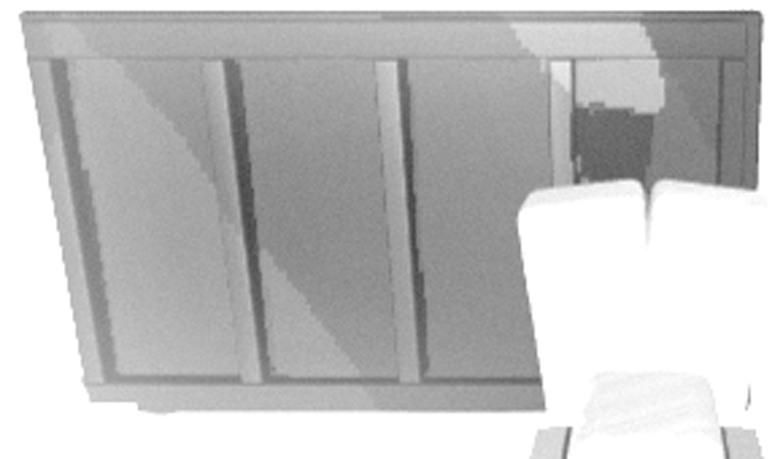

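```bash
python3 - <<'E'
from h import *
f=lambda x,y:ray('wrist',80+(x+.5)/2.7-.5,130+(y+.5)/2.7-.5,16)
S=[];W=[]
def a(px,sy=None,sx=None):
    w=f(*px); S.append((sx,sy));W.append(w); print(px,sx,sy,w.round(1))
a((40,60),-112);a((215,60),-56);a((387,60),0);a((561,60),56);a((732,60),112)
a((92,380),-112);a((252,380),-56);a((411,380),0)
for x in (130,300,450): a((x,57),sx=-56);a((x,19),sx=-71)
for x in (170,320,470): a((x,383),sx=56)
a((100,403),sx=71)
from scipy.optimize import least_squares
def r(p):
    c,s=np.cos(p[2]),np.sin(p[2]);o=[]
    for (sx,sy),w in zip(S,W):
        d=w[:2]-p[:2]; 
        if sx is not None:o.append(c*d[0]+s*d[1]-sx)
        else:o.append(-s*d[0]+c*d[1]-sy)
    return o
q=least_squares(r,[555,-62,0.02]);print(q.x,np.degrees(q.x[2]),q.fun.round(1))
E
```

```text
(40, 60) None -112 [ 501.4 -175.1   16. ]
(215, 60) None -56 [ 500.3 -118.8   16. ]
(387, 60) None 0 [499.3 -63.5  16. ]
(561, 60) None 56 [498.2  -7.6  16. ]
(732, 60) None 112 [497.2  47.4  16. ]
(92, 380) None -112 [ 611.5 -174.1   16. ]
(252, 380) None -56 [ 610.4 -117.5   16. ]
(411, 380) None 0 [609.4 -61.3  16. ]
(130, 57) -56 None [ 499.9 -146.    16. ]
(130, 19) -71 None [ 488.1 -144.5   16. ]
(300, 57) -56 None [498.8 -91.4  16. ]
(300, 19) -71 None [487.1 -90.5  16. ]
(450, 57) -56 None [497.9 -43.3  16. ]
(450, 19) -71 None [486.2 -42.8  16. ]
(170, 383) 56 None [ 612.1 -146.7   16. ]
(320, 383) 56 None [611.1 -93.6  16. ]
(470, 383) 56 None [610.1 -40.5  16. ]
(100, 403) 71 None [ 620.2 -172.6   16. ]
[ 5.55189885e+02 -6.27759313e+01  4.50801905e-03] 0.2582904653378384 [-0.1  0.2 -0.5 -0.6 -1.6  0.4  1.   1.2  0.3  3.5 -0.5  2.8 -1.2  2.1
  0.6 -0.2 -1.  -6.4]
```

Request:
servo_tool(increments="0 0.005 0.002 0.1 0 0 0;0 0 0 0.13 0 0 0;0 0 0 0.12 0 0 0;0 0 0 0.1 0 0 0;0 0 0 0.05 0 0 0;0 0 0 0.03 0 0 0;0 0 0 0 0 0 0;0 0 0 0 0 0 0")

```text
time: 15.35
ee_pos: [554.1, 22.7, 37.8]
ee_rot: [[-1.0, -0.024, 0.001], [-0.024, 1.0, 0.0], [-0.001, 0.0, -1.0]]
wrist_force: [1.1, 0.5, -2.1]
opening: 20.8
gripper_force: 59.3
```

```bash
python3 -c "
from h import *
go((553.5,21.5,32.5))"
```

```text
t 15.3 at [554.1  22.7  37.8] yaw -178.6 z [ 0.001  0.    -1.   ] open 20.8
(553.5, 21.5, 32.5) tool d/300 [ 0.002 -0.004  0.018] mm 5.0
```

Request:
servo_tool(increments="0 0.002 -0.004 0 0 0 0;0 0 0 0.01 0 0 0;0 0 0 0.008 0 0 0;0 0 0 0 0 0 0;0 0 0 0 0 0 0")

```text
time: 15.85
ee_pos: [553.2, 20.8, 32.0]
ee_rot: [[-1.0, -0.024, 0.001], [-0.024, 1.0, -0.001], [-0.001, -0.001, -1.0]]
wrist_force: [-4.9, -2.6, 14.4]
opening: 21.0
gripper_force: 61.5
```

Request:
servo_tool(increments="0.5 0 0 0 0 0 0;0.5 0 0 0 0 0 0;0.5 0 0 0 0 0 0;0.5 0 0 -0.06 0 0 0;0.5 0 0 -0.12 0 0 0;0.5 0 0 -0.14 0 0 0;0.5 0 0 -0.14 0 0 0;0.5 0 0 -0.1 0 0 0;0.5 0 0 0 0 0 0")

```text
time: 16.75
ee_pos: [554.5, 21.6, 203.0]
ee_rot: [[-1.0, -0.024, 0.005], [-0.024, 1.0, -0.0], [-0.005, -0.0, -1.0]]
wrist_force: [-0.2, 0.8, -0.7]
opening: 42.6
gripper_force: 0.0
```

```bash
python3 -c "
from h import *
go((465,355,200));print(ctrl.state()['joints']);grab('wrist');castings((470,640,-190,70),8);castings()"; cp pics/_wrist.png pics/w6.png
```

```text
t 16.8 at [554.5  21.6 203. ] yaw -178.6 z [ 0.005 -0.    -1.   ] open 42.6
(465, 355, 200) tool d/300 [0.272 1.118 0.008] mm 345.0
[ 42.4080843   28.01189654 -65.92631431 106.67168948  28.68066216
  63.85724298  57.19660604]
px [318. 205.] n 3297 rect c [551.7  20.4] size [89. 40.] dir 0.9 w 23 40 lug [551.3  20.7] [33. 22.] 0.5 ztop 56.9
px [596. 106.] n 5517 rect c [454.4 245.4] size [89. 41.] dir -163.7 w 41 24 lug [454.4 246.8] [34. 23.] 15.2 ztop 53.9
```

Request:
servo_tool(increments="0.55 0.03 0.124 0 0 0 0;0.55 0.03 0.124 0 0 0 0;0.55 0.03 0.124 0 0 0 0;0.55 0.03 0.124 0 0 0 0;0.55 0.03 0.124 0 0 0 0;0.55 0.03 0.124 0 0 0 0;0.55 0.03 0.124 0 0 0 0;0.55 0.03 0.124 0 0 0 0;0.55 0.03 0.124 0 0 0 0;0.55 0 0 0 0 0 0.11;0.55 0 0 0 0 0 0.11;0.55 0 0 0 0 0 0")

```text
time: 18.0
ee_pos: [463.2, 353.8, 198.0]
ee_rot: [[-0.989, 0.149, -0.001], [0.149, 0.989, -0.001], [0.001, -0.001, -1.0]]
wrist_force: [-0.1, -1.1, 0.2]
opening: 47.2
gripper_force: 0.0
```

```bash
python3 -c "
from h import *
print(ctrl.state()['joints']);grab('wrist');castings();go((465.2,355.4,200),(465.2,355.4,28))"
```

```text
[  2.63046214  29.56249627 -61.13487589 103.30833627  28.58408353
  64.48179594  13.18021936]
px [129. 218.] n 1269 rect c [448.4 190.9] size [ 17. 111.] dir -13.7 w 0 4 lug [447.8 191.6] [ 16. 109.] 76.3 ztop 46.9
px [321. 212.] n 3267 rect c [465.1 355.1] size [40. 88.] dir -9.7 w 23 40 lug [465.6 355.6] [21. 35.] 81.1 ztop 53.8
px [203. 227.] n 3648 rect c [454.2 247.1] size [89. 40.] dir -163.7 w 40 23 lug [454.1 248.5] [34. 22.] 14.0 ztop 53.7
t 18.1 at [463.4 353.6 198.2] yaw 171.6 z [-0.001 -0.001 -1.   ] open 46.8
(465.2, 355.4, 200) tool d/300 [-0.005  0.007 -0.006] mm 3.0
(465.2, 355.4, 28) tool d/300 [-0.     0.001  0.573] mm 172.0
```

Request:
servo_tool(increments="0.55 -0.005 0.007 0.1 0 0 0;0.55 0 0 0.13 0 0 0;0.55 0 0 0.13 0 0 0;0.55 0 0 0.1 0 0 0;0.55 0 0 0.06 0 0 0;0.55 0 0 0.03 0 0 0;0.55 0 0 0.017 0 0 0;0.55 0 0 0 0 0 0")

```text
time: 18.85
ee_pos: [465.8, 355.9, 29.5]
ee_rot: [[-0.989, 0.148, 0.0], [0.148, 0.989, 0.0], [-0.0, 0.001, -1.0]]
wrist_force: [0.7, 0.4, 0.4]
opening: 47.0
gripper_force: 0.0
```

Request:
servo_tool(increments="0 0 0 0 0 0 0;0 0 0 0 0 0 0;0 0 0 0 0 0 0;0 0 0 0 0 0 0;0 0 0 0 0 0 0;0 0 0 0 0 0 0", grip_force=60)

```text
time: 19.45
ee_pos: [466.1, 356.0, 30.4]
ee_rot: [[-0.989, 0.148, 0.002], [0.148, 0.989, 0.001], [-0.001, 0.001, -1.0]]
wrist_force: [-0.4, -1.4, 6.7]
opening: 21.1
gripper_force: 59.3
```

Request:
servo_tool(increments="0 0 0 -0.06 0 0 0;0 0 0 -0.12 0 0 0;0 0 0 -0.14 0 0 0;0 0 0 -0.14 0 0 0;0 0 0 -0.1 0 0 0;0 0 0 0 0 0 -0.105;0 0 0 0 0 0 -0.105;0 0 0 0 0 0 0;0 0 0 0 0 0 0")

```text
time: 20.35
ee_pos: [465.4, 355.6, 197.9]
ee_rot: [[-1.0, -0.014, 0.0], [-0.014, 1.0, 0.0], [-0.0, 0.0, -1.0]]
wrist_force: [0.4, 0.4, -0.9]
opening: 21.0
gripper_force: 59.4
```

```bash
python3 -c "
from h import *
go((554.5,-34.5,198))"
```

```text
t 20.4 at [465.4 355.6 197.9] yaw -179.2 z [ 0.  0. -1.] open 21.0
(554.5, -34.5, 198) tool d/300 [-2.790e-01 -1.304e+00 -1.000e-03] mm 400.0
```

Request:
servo_tool(increments="0 -0.028 -0.13 0 0 0 0;0 -0.028 -0.13 0 0 0 0;0 -0.028 -0.13 0 0 0 0;0 -0.028 -0.13 0 0 0 0;0 -0.028 -0.13 0 0 0 0;0 -0.028 -0.13 0 0 0 0;0 -0.028 -0.13 0 0 0 0;0 -0.028 -0.13 0 0 0 0;0 -0.028 -0.132 0 0 0 0;0 -0.027 -0.132 0 0 0 0;0 0 0 0 0 0 0;0 0 0 0 0 0 0")

```text
time: 21.55
ee_pos: [555.5, -34.8, 197.2]
ee_rot: [[-1.0, -0.012, -0.0], [-0.012, 1.0, 0.0], [0.0, 0.0, -1.0]]
wrist_force: [-0.1, 1.5, -2.2]
opening: 20.9
gripper_force: 59.7
```

```bash
python3 -c "
from h import *
print(ctrl.state()['joints']);go((554.5,-34.5,38))"
```

```text
[ 46.45541295  27.68392722 -63.41477299 106.62782215  27.73496291
  63.09235772  63.24867551]
t 21.6 at [555.5 -34.8 197.2] yaw -179.3 z [-0.  0. -1.] open 20.9
(554.5, -34.5, 38) tool d/300 [0.003 0.001 0.531] mm 159.0
```

Request:
servo_tool(increments="0 0.003 0.001 0.1 0 0 0;0 0 0 0.13 0 0 0;0 0 0 0.13 0 0 0;0 0 0 0.1 0 0 0;0 0 0 0.05 0 0 0;0 0 0 0.02 0 0 0;0 0 0 0 0 0 0;0 0 0 0.01 0 0 0;0 0 0 0 0 0 0")

```text
time: 22.45
ee_pos: [555.2, -33.9, 36.0]
ee_rot: [[-1.0, -0.016, 0.001], [-0.016, 1.0, -0.0], [-0.001, -0.0, -1.0]]
wrist_force: [0.1, -0.2, -2.6]
opening: 20.9
gripper_force: 59.6
```

```bash
python3 -c "
from h import *
go((554.5,-34.5,33.4));print(ctrl.state()['wrist_force'])"
```

```text
t 22.4 at [555.2 -33.9  36. ] yaw -179.1 z [ 0.001 -0.    -1.   ] open 20.9
(554.5, -34.5, 33.4) tool d/300 [ 0.003 -0.002  0.009] mm 3.0
[ 0.11206798 -0.24742241 -2.55585928]
```

Request:
servo_tool(increments="0 0.003 -0.002 0.01 0 0 0;0 0 0 0 0 0 0;0.4 0 0 0 0 0 0;0.4 0 0 0 0 0 0;0.4 0 0 0 0 0 0;0.4 0 0 -0.06 0 0 0;0.4 0 0 -0.12 0 0 0;0.4 0 0 -0.14 0 0 0;0.4 0 0 -0.14 0 0 0;0.4 0 0 -0.1 0 0 0;0.4 0 0 0 0 0 0")

```text
time: 23.55
ee_pos: [555.5, -33.7, 205.3]
ee_rot: [[-1.0, -0.017, 0.006], [-0.017, 1.0, -0.001], [-0.006, -0.001, -1.0]]
wrist_force: [-0.2, 0.1, 0.1]
opening: 34.2
gripper_force: 0.0
```

```bash
python3 -c "
from h import *
go((454,248,200));print(ctrl.state()['joints']);grab('wrist');castings((470,640,-190,70),8);castings()"; cp pics/_wrist.png pics/w7.png
```

```text
t 23.6 at [555.5 -33.7 205.3] yaw -179.1 z [ 0.006 -0.001 -1.   ] open 34.2
(454, 248, 200) tool d/300 [0.323 0.945 0.015] mm 300.0
[ 46.84041443  26.94020131 -63.85053173 106.42181568  27.20746424
  63.39754672  63.80456328]
px [379. 205.] n 3397 rect c [551.4  16. ] size [41. 89.] dir -6.0 w 24 41 lug [552.   20.4] [34. 22.] 0.7 ztop 56.9
px [318. 206.] n 3247 rect c [553.9 -35.1] size [89. 41.] dir 0.5 w 23 41 lug [553.6 -35.3] [33. 21.] 1.4 ztop 56.9
px [635. 120.] n 832 rect c [458.1 232.6] size [86.  9.] dir -167.6 w 9 3 lug None None None ztop 24.2
```

Request:
servo_tool(increments="0.55 0.04 0.118 0 0 0 0;0.55 0.04 0.118 0 0 0 0;0.55 0.04 0.118 0 0 0 0;0.55 0.04 0.118 0 0 0 0;0.55 0.04 0.118 0 0 0 0;0.55 0.04 0.118 0 0 0 0;0.55 0.04 0.118 0 0 0 0;0.55 0.043 0.119 0 0 0 0;0.55 0 0 0 0 0 -0.15;0.55 0 0 0 0 0 -0.15;0.55 0 0 0 0 0 0;0.55 0 0 0 0 0 0")

```text
time: 24.8
ee_pos: [452.0, 247.2, 199.9]
ee_rot: [[-0.969, -0.246, -0.001], [-0.246, 0.969, -0.0], [0.001, 0.0, -1.0]]
wrist_force: [1.0, -0.0, 0.6]
opening: 46.8
gripper_force: 0.0
```

```bash
python3 -c "
from h import *
print(ctrl.state()['joints']);grab('wrist');castings();go((454.2,247.8,200),(454.2,247.8,29))"
```

```text
[ 18.94859041  24.04830988 -66.95469544 111.35366689  25.28770796
  61.27433567  45.34132972]
px [319. 222.] n 3156 rect c [453.6 248.8] size [88. 40.] dir -167.0 w 40 22 lug [453.7 247.6] [33. 21.] 13.7 ztop 53.8
t 24.9 at [452.2 247.1 200. ] yaw -165.8 z [-0.001 -0.    -1.   ] open 47.0
(454.2, 247.8, 200) tool d/300 [-0.007  0.001 -0.   ] mm 2.0
(454.2, 247.8, 29) tool d/300 [-0.   -0.    0.57] mm 171.0
```

Request:
servo_tool(increments="0.55 -0.005 0.001 0.1 0 0 0;0.55 0 0 0.13 0 0 0;0.55 0 0 0.13 0 0 0;0.55 0 0 0.1 0 0 0;0.55 0 0 0.06 0 0 0;0.55 0 0 0.03 0 0 0;0.55 0 0 0.018 0 0 0;0.55 0 0 0 0 0 0")

```text
time: 25.65
ee_pos: [453.9, 248.1, 29.9]
ee_rot: [[-0.969, -0.248, 0.0], [-0.248, 0.969, 0.0], [-0.0, 0.0, -1.0]]
wrist_force: [-0.5, 0.8, 1.0]
opening: 47.1
gripper_force: 0.0
```

Request:
servo_tool(increments="0 0 0 0 0 0 0;0 0 0 0 0 0 0;0 0 0 0 0 0 0;0 0 0 0 0 0 0;0 0 0 0 0 0 0;0 0 0 0 0 0 0", grip_force=60)

```text
time: 26.25
ee_pos: [454.2, 248.3, 30.8]
ee_rot: [[-0.969, -0.249, 0.001], [-0.249, 0.969, 0.0], [-0.002, -0.0, -1.0]]
wrist_force: [-0.0, -2.4, 8.7]
opening: 20.5
gripper_force: 58.9
```

Request:
servo_tool(increments="0 0 0 -0.06 0 0 0;0 0 0 -0.12 0 0 0;0 0 0 -0.14 0 0 0;0 0 0 -0.14 0 0 0;0 0 0 -0.1 0 0 0;0 0 0 0 0 0 0.186;0 0 0 0 0 0 0.186;0 0 0 0 0 0 0.186;0 0 0 0 0 0 0.186;0 0 0 0 0 0 0.186;0 0 0 0 0 0 0.186;0 0 0 0 0 0 0.186")

```text
time: 27.45
ee_pos: [453.6, 248.1, 198.2]
ee_rot: [[-0.713, 0.701, 0.001], [0.701, 0.713, -0.0], [-0.0, 0.0, -1.0]]
wrist_force: [-0.2, -0.5, -2.6]
opening: 20.6
gripper_force: 59.7
```

Request:
servo_tool(increments="0 0 0 0 0 0 0.186;0 0 0 0 0 0 0.186;0 0 0 0 0 0 0.186;0 0 0 0 0 0 0.186;0 0 0 0 0 0 0.186;0 0 0 0 0 0 0.186;0 0 0 0 0 0 0.186;0 0 0 0 0 0 0.186;0 0 0 0 0 0 0.186;0 0 0 0 0 0 0.186;0 0 0 0 0 0 0.186;0 0 0 0 0 0 0")

```text
time: 28.65
ee_pos: [453.5, 248.2, 198.2]
ee_rot: [[0.724, 0.69, 0.001], [0.69, -0.724, 0.0], [0.001, 0.0, -1.0]]
wrist_force: [-0.1, 0.2, -2.3]
opening: 20.9
gripper_force: 59.7
```

```bash
python3 -c "
from h import *
print(ctrl.state()['joints']);go((555.5,-90.5,200))"
```

```text
[ -4.92313388  14.86663931 -35.62673983 112.38053468  10.42581996
  55.85555805 -91.91540094]
t 28.6 at [453.5 248.2 198.2] yaw 43.6 z [ 0.001  0.    -1.   ] open 20.9
(555.5, -90.5, 200) tool d/300 [-0.533  1.052 -0.006] mm 354.0
```

Request:
servo_tool(increments="0 -0.053 0.105 0 0 0 0;0 -0.053 0.105 0 0 0 0;0 -0.053 0.105 0 0 0 0;0 -0.053 0.105 0 0 0 0;0 -0.053 0.105 0 0 0 0;0 -0.053 0.105 0 0 0 0;0 -0.053 0.105 0 0 0 0;0 -0.053 0.105 0 0 0 0;0 -0.053 0.105 0 0 0 0;0 -0.053 0.105 0 0 0 0;0 0 0 0 0 0 0")

```text
time: 29.75
ee_pos: [557.3, -94.4, 197.6]
ee_rot: [[0.723, 0.691, 0.0], [0.691, -0.723, -0.001], [-0.001, 0.001, -1.0]]
wrist_force: [-0.7, 0.2, -1.4]
opening: 20.7
gripper_force: 59.9
```

Request:
servo_tool(increments="0 0 0 0 0 0 0.189;0 0 0 0 0 0 0.189;0 0 0 0 0 0 0.189;0 0 0 0 0 0 0.189;0 0 0 0 0 0 0.189;0 0 0 0 0 0 0;0 0 0 0 0 0 0")

```text
time: 30.45
ee_pos: [556.7, -88.9, 197.9]
ee_rot: [[1.0, 0.029, 0.0], [0.029, -1.0, 0.0], [0.0, -0.0, -1.0]]
wrist_force: [-0.5, -0.6, -2.4]
opening: 20.9
gripper_force: 59.8
```

```bash
python3 -c "
from h import *
print(ctrl.state()['joints']);go((555.5,-90.5,38));grab('wrist')"; cp pics/_wrist.png pics/w8.png
```

```text
[ 16.83664944  16.97632812 -17.14875136 107.57419295   5.92999994
  56.29676469 -91.23294194]
t 30.4 at [556.7 -88.9 197.9] yaw 1.7 z [ 0.  0. -1.] open 20.9
(555.5, -90.5, 38) tool d/300 [-0.004  0.005  0.533] mm 160.0
```

View pics/w8.png

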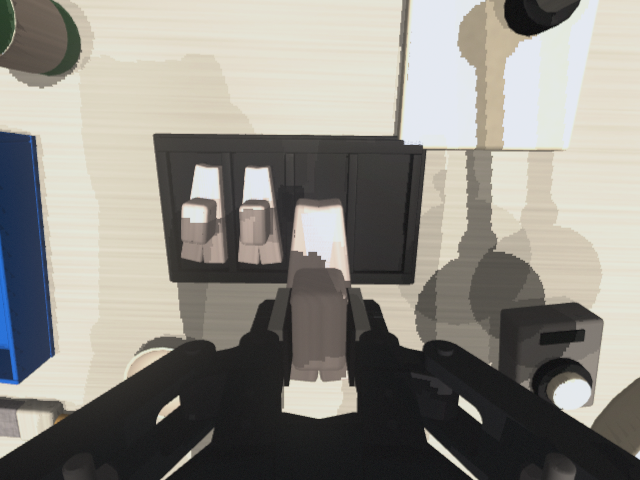

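The two placed castings sit in their lanes at (205,215) and (258,215), narrow ends away. The held one points the same way above the third lane. Lowering it now.

Request:
servo_tool(increments="0 -0.004 0.005 0.1 0 0 0.012;0 0 0 0.13 0 0 0;0 0 0 0.13 0 0 0;0 0 0 0.1 0 0 0;0 0 0 0.05 0 0 0;0 0 0 0.023 0 0 0;0 0 0 0 0 0 0;0 0 0 0 0 0 0")

```text
time: 31.3
ee_pos: [556.5, -90.9, 39.1]
ee_rot: [[1.0, 0.013, 0.002], [0.013, -1.0, -0.0], [0.002, 0.0, -1.0]]
wrist_force: [0.7, 0.6, -2.1]
opening: 21.2
gripper_force: 59.7
```

```bash
python3 -c "
from h import *
go((555.5,-90.5,33.7));print(ctrl.state()['wrist_force'])"
```

```text
t 31.3 at [556.5 -90.9  39.1] yaw 0.7 z [ 0.002 -0.    -1.   ] open 21.2
(555.5, -90.5, 33.7) tool d/300 [-0.003 -0.001  0.018] mm 6.0
[ 0.66780029  0.59877791 -2.14439284]
```

Request:
servo_tool(increments="0 -0.003 -0.001 0.01 0 0 0;0 0 0 0.008 0 0 0;0 0 0 0 0 0 0;0.4 0 0 0 0 0 0;0.4 0 0 0 0 0 0;0.4 0 0 0 0 0 0;0.4 0 0 -0.06 0 0 0;0.4 0 0 -0.12 0 0 0;0.4 0 0 -0.14 0 0 0;0.4 0 0 -0.14 0 0 0;0.4 0 0 -0.14 0 0 0;0.4 0 0 -0.06 0 0 0")

```text
time: 32.5
ee_pos: [555.9, -90.6, 234.5]
ee_rot: [[1.0, 0.012, 0.005], [0.012, -1.0, -0.001], [0.005, 0.001, -1.0]]
wrist_force: [-0.5, -0.3, 0.0]
opening: 34.0
gripper_force: 0.0
```

Request:
servo_tool(increments="1 0 0 -0.1 0 0 0;1 0 0 -0.1 0 0 0;1 0 0 -0.1 0 0 0;1 0 0 -0.1 0 0 0;1 0 0 0 0 0 0;1 0 0 0 0 0 0")

```text
time: 33.1
ee_pos: [554.8, -90.6, 350.8]
ee_rot: [[1.0, 0.012, 0.001], [0.012, -1.0, -0.0], [0.001, 0.0, -1.0]]
wrist_force: [-0.2, 0.8, -0.6]
opening: 85.6
gripper_force: 0.0
```

```bash
python3 -c "
from h import *
go((551.2,-277.9,345),(551.2,-277.9,232));grab('wrist');castings((470,640,-190,70),8)
P=cloud('wrist')
m=(abs(P[...,2]-272)<6)
k,l,st,ce=cv2.connectedComponentsWithStats(m.astype(np.uint8))
for i in range(1,k):
    if st[i,4]>100: q=P[l==i]; print('post',st[i,4],ce[i].round(),q.mean(0).round(1),np.ptp(q,0).round())
"
```

```text
t 33.1 at [554.8 -90.6 350.8] yaw 0.7 z [ 0.001 -0.    -1.   ] open 85.6
(551.2, -277.9, 345) tool d/300 [-0.02   0.624  0.019] mm 187.0
(551.2, -277.9, 232) tool d/300 [-0.    -0.     0.377] mm 113.0
px [239. 192.] n 1672 rect c [553.8  15.9] size [40. 89.] dir -1.7 w 23 40 lug [553.5  13.1] [22. 34.] 83.5 ztop 57.1
px [276. 193.] n 1617 rect c [553.6 -35.1] size [89. 40.] dir 0.7 w 22 40 lug [553.6 -34.6] [33. 22.] 0.2 ztop 57.2
px [318. 194.] n 1592 rect c [553.1 -90.8] size [88. 39.] dir 0.3 w 22 39 lug [553.1 -90.6] [33. 21.] 0.3 ztop 57.2
post 987 [603. 257.] [ 551.5 -275.6  271.4] [21. 22.  9.]
```

```bash
python3 -c "
from h import *
im=load('wrist')['im'][140:260,180:400,::-1]; cv2.imwrite('pics/w9.png',cv2.resize(cv2.convertScaleAbs(im,alpha=1.5),None,fx=3.5,fy=3.5,interpolation=cv2.INTER_CUBIC))"
```

```text
(no output)
```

View pics/w9.png

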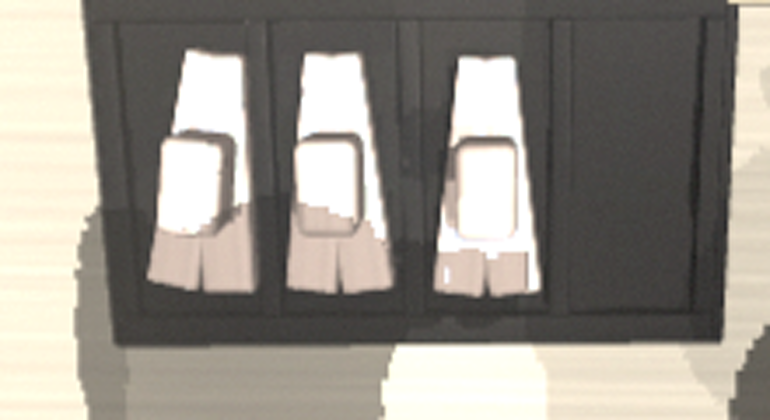

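The lane-84 casting has been knocked: it is turned about -6° and shifted to y≈13, against the rib. I'll regrip it and recentre it.

Request:
servo_tool(increments="0.5 0 0 0 0 0 0.089;0.5 0 0 0 0 0 0;0.5 0 0 0 0 0 0")

```text
time: 33.45
ee_pos: [554.4, -90.5, 349.6]
ee_rot: [[0.998, -0.056, -0.001], [-0.056, -0.998, 0.0], [-0.001, -0.0, -1.0]]
wrist_force: [-0.2, -0.4, -0.0]
opening: 44.1
gripper_force: 0.0
```

```bash
python3 -c "
from h import *
grab('wrist');castings((470,640,-190,70),8)
go((553.5,17.5,200),(553.5,17.5,33))
"
```

```text
px [319. 193.] n 1602 rect c [553.2 -93.2] size [38. 89.] dir -3.5 w 23 38 lug [552.8 -90.4] [34. 22.] 0.8 ztop 57.1
px [276. 195.] n 1635 rect c [553.9 -38.1] size [40. 88.] dir -3.6 w 23 40 lug [553.5 -34.6] [34. 22.] 0.8 ztop 57.3
px [239. 197.] n 1663 rect c [553.7  14.4] size [40. 88.] dir -4.1 w 23 40 lug [553.2  13.3] [22. 34.] 83.4 ztop 57.1
t 33.5 at [554.5 -90.6 349.8] yaw -3.2 z [-0.001  0.    -1.   ] open 43.0
(553.5, 17.5, 200) tool d/300 [-0.023 -0.359  0.499] mm 185.0
(553.5, 17.5, 33) tool d/300 [0.001 0.    0.557] mm 167.0
```

Request:
servo_tool(increments="0.5 -0.006 -0.09 0.1 0 0 0;0.5 -0.006 -0.09 0.1 0 0 0;0.5 -0.006 -0.09 0.1 0 0 0;0.5 -0.005 -0.089 0.1 0 0 0;0.5 0 0 0.099 0 0 0;0.5 0 0 0.13 0 0 0;0.5 0 0 0.13 0 0 0;0.5 0 0 0.1 0 0 0;0.5 0 0 0.07 0 0 0;0.5 0 0 0 0 0 0")

```text
time: 34.5
ee_pos: [552.1, 17.3, 69.0]
ee_rot: [[0.998, -0.056, -0.005], [-0.056, -0.998, 0.0], [-0.005, 0.0, -1.0]]
wrist_force: [0.2, -0.8, 0.5]
opening: 42.5
gripper_force: 0.0
```

```bash
python3 -c "
from h import *
go((553.5,17.5,33))
"
```

```text
t 34.5 at [552.1  17.3  69. ] yaw -3.2 z [-0.005  0.    -1.   ] open 42.5
(553.5, 17.5, 33) tool d/300 [ 0.005 -0.001  0.12 ] mm 36.0
```

Request:
servo_tool(increments="0.5 0.004 -0.001 0.06 0 0 0;0.5 0 0 0.04 0 0 0;0.5 0 0 0.015 0 0 0;0.5 0 0 0 0 0 0;0 0 0 0 0 0 0;0 0 0 0 0 0 0;0 0 0 0 0 0 0;0 0 0 0 0 0 0;0 0 0 0 0 0 0;0 0 0 0 0 0 0", grip_force=60)

```text
time: 35.5
ee_pos: [555.7, 17.4, 38.1]
ee_rot: [[0.998, -0.058, 0.001], [-0.058, -0.998, -0.0], [0.001, 0.0, -1.0]]
wrist_force: [-1.5, -1.6, 7.3]
opening: 20.1
gripper_force: 61.8
```

Request:
servo_tool(increments="0 0 0 -0.03 0 0 0;0 0 0 -0.04 0 0 0;0 0 0 0 0 0 -0.089;0 0 0 0 0 0 0;0 0 0 0 0 0 0")

```text
time: 36.0
ee_pos: [555.3, 17.5, 58.8]
ee_rot: [[1.0, 0.01, 0.0], [0.01, -1.0, 0.0], [0.0, -0.0, -1.0]]
wrist_force: [0.7, -1.4, -2.4]
opening: 20.8
gripper_force: 60.7
```

```bash
python3 -c "
from h import *
go((553.5,21.5,38))
"
```

```text
t 36.0 at [555.3  17.5  58.8] yaw 0.6 z [ 0.  0. -1.] open 20.8
(553.5, 21.5, 38) tool d/300 [-0.006 -0.013  0.069] mm 21.0
```

Request:
servo_tool(increments="0 0 -0.014 0 0 0 -0.008;0 0 0 0.04 0 0 0;0 0 0 0.02 0 0 0;0 0 0 0.01 0 0 0;0 0 0 0 0 0 0;0 0 0 0 0 0 0")

```text
time: 36.6
ee_pos: [554.6, 21.1, 37.2]
ee_rot: [[1.0, 0.018, -0.001], [0.018, -1.0, -0.001], [-0.001, 0.001, -1.0]]
wrist_force: [-8.2, -3.9, 17.8]
opening: 20.6
gripper_force: 63.7
```

```bash
python3 -c "
from h import *
go((555.3,21.5,37.8));print(ctrl.state()['wrist_force'])
"
```

```text
t 36.6 at [554.6  21.1  37.2] yaw 1.0 z [-0.001 -0.001 -1.   ] open 20.6
(555.3, 21.5, 37.8) tool d/300 [ 0.003 -0.001 -0.002] mm 1.0
[-8.21535616 -3.91918514 17.76017075]
```

Down at the expected height, so releasing, lifting to z≈345 and checking.

Request:
servo_tool(increments="0.4 0 0 0 0 0 0;0.4 0 0 0 0 0 0;0.4 0 0 0 0 0 0;0.4 0 0 -0.06 0 0 0;0.4 0 0 -0.12 0 0 0;0.4 0 0 -0.14 0 0 0;0.4 0 0 -0.14 0 0 0;0.4 0 0 -0.14 0 0 0;0.4 0 0 -0.14 0 0 0;0.4 0 0 -0.14 0 0 0;0.4 0 0 -0.14 0 0 0;0.4 0 0 0 0 0 0")

```text
time: 37.8
ee_pos: [557.1, 22.3, 348.9]
ee_rot: [[1.0, 0.018, 0.008], [0.018, -1.0, 0.0], [0.008, -0.0, -1.0]]
wrist_force: [0.6, 0.4, 0.3]
opening: 34.2
gripper_force: 0.0
```

```bash
python3 -c "
from h import *
go((551.3,-277,345),(551.3,-277,232));grab('wrist');castings((470,640,-190,70),8)
P=cloud('wrist')
m=(abs(P[...,2]-272)<6)
k,l,st,ce=cv2.connectedComponentsWithStats(m.astype(np.uint8))
for i in range(1,k):
    if st[i,4]>100: q=P[l==i]; print('post',st[i,4],ce[i].round(),q.mean(0).round(1),np.ptp(q,0).round())
"
```

```text
t 37.8 at [557.1  22.3 348.9] yaw 1.1 z [ 0.008  0.    -1.   ] open 34.2
(551.3, -277, 345) tool d/300 [-0.038  0.997  0.012] mm 299.0
(551.3, -277, 232) tool d/300 [-0.003  0.     0.377] mm 113.0
px [320. 197.] n 1586 rect c [553.5  21.3] size [88. 39.] dir 1.2 w 22 39 lug [554.3  21.1] [33. 21.] 0.6 ztop 57.3
px [362. 198.] n 1623 rect c [553.7 -35.4] size [40. 88.] dir -0.9 w 23 40 lug [553.9 -34.5] [33. 22.] 1.8 ztop 57.0
px [405. 199.] n 1692 rect c [553.  -89.2] size [88. 40.] dir 2.0 w 23 40 lug [553.4 -90.3] [33. 22.] 0.9 ztop 57.2
```

Request:
servo_tool(increments="1 -0.004 0.1 0 0 0 0;1 -0.004 0.111 0 0 0 0;1 -0.004 0.111 0 0 0 0;1 -0.004 0.111 0 0 0 0;1 -0.004 0.111 0 0 0 0;1 -0.004 0.111 0 0 0 0;1 -0.004 0.111 0 0 0 0;1 -0.004 0.111 0 0 0 0;1 -0.004 0.12 0 0 0 0.141;1 0 0 0 0 0 0.141;1 0 0 0 0 0 0.141;1 0 0 0 0 0 0")

```text
time: 39.05
ee_pos: [549.6, -277.5, 341.8]
ee_rot: [[0.95, -0.311, -0.002], [-0.311, -0.95, 0.001], [-0.002, -0.0, -1.0]]
wrist_force: [0.4, 0.2, 1.5]
opening: 85.7
gripper_force: 0.0
```

```bash
python3 -c "
from h import *
go((551.3,-277,345),(551.3,-277,232))
"
```

```text
t 39.0 at [ 549.6 -277.5  341.8] yaw -18.1 z [-0.002  0.001 -1.   ] open 85.7
(551.3, -277, 345) tool d/300 [ 0.005 -0.003 -0.011] mm 4.0
(551.3, -277, 232) tool d/300 [0.001 0.    0.377] mm 113.0
```

Request:
servo_tool(increments="1 0.005 -0.002 0.08 0 0 0;1 0 0 0.12 0 0 0;1 0 0 0.1 0 0 0;1 0 0 0.065 0 0 0;1 0 0 0 0 0 0;0 0 0 0 0 0 0;0 0 0 0 0 0 0;0 0 0 0 0 0 0;0 0 0 0 0 0 0;0 0 0 0 0 0 0;0 0 0 0 0 0 0;0 0 0 0 0 0 0", grip_force=30)

```text
time: 40.25
ee_pos: [551.7, -277.6, 234.5]
ee_rot: [[0.951, -0.309, 0.001], [-0.309, -0.951, -0.0], [0.001, 0.0, -1.0]]
wrist_force: [-3.0, -0.1, 6.6]
opening: 21.0
gripper_force: 29.1
```

```bash
cat >> h.py <<'E'
def arc(b1,step):
    s=ctrl.state();R=np.array(s['ee_rot']);p=np.array(s['ee_pos']);go()
    H=np.array([729.5,-249.2]);v=p[:2]-H;r=np.hypot(*v);a=np.degrees(np.arctan2(v[1],v[0]))%360;print('r',r.round(1),'ang',a.round(1))
    n=int(np.ceil(abs(b1-a)/step));q=p[:2]
    for b in np.linspace(a,b1,n+1)[1:]:
        t=H+r*np.array([np.cos(np.radians(b)),np.sin(np.radians(b))]);d=R.T@np.append(t-q,0);print(b.round(1),t.round(),(d/300).round(3)[:2]);q=t
E
python3 -c "
from h import *
print(ctrl.state()['gripper_force']);arc(133,5.2)"
```

```text
29.145969450473785
t 40.2 at [ 551.7 -277.6  234.5] yaw -18.0 z [ 0.001 -0.    -1.   ] open 21.0
r 180.1 ang 189.1
184.0 [ 550. -262.] [-0.022 -0.049]
178.9 [ 549. -246.] [-0.018 -0.05 ]
173.8 [ 550. -230.] [-0.013 -0.052]
168.7 [ 553. -214.] [-0.009 -0.053]
163.6 [ 557. -198.] [-0.004 -0.053]
158.5 [ 562. -183.] [ 0.001 -0.053]
153.4 [ 568. -169.] [ 0.006 -0.053]
148.3 [ 576. -155.] [ 0.01  -0.052]
143.2 [ 585. -141.] [ 0.015 -0.051]
138.1 [ 595. -129.] [ 0.019 -0.05 ]
133.0 [ 607. -117.] [ 0.024 -0.048]
```

Request:
servo_tool(increments="0 -0.022 -0.049 0 0 0 0;0 -0.018 -0.05 0 0 0 0;0 -0.013 -0.052 0 0 0 0;0 -0.009 -0.053 0 0 0 0;0 -0.004 -0.053 0 0 0 0;0 0.001 -0.053 0 0 0 0")

```text
time: 40.85
ee_pos: [560.6, -183.6, 234.0]
ee_rot: [[0.951, -0.31, -0.001], [-0.31, -0.951, -0.001], [-0.001, 0.001, -1.0]]
wrist_force: [-11.6, -2.7, 3.6]
opening: 21.2
gripper_force: 30.4
```

Request:
servo_tool(increments="0 0.006 -0.053 0 0 0 0;0 0.01 -0.052 0 0 0 0;0 0.015 -0.051 0 0 0 0;0 0.019 -0.05 0 0 0 0;0 0.024 -0.048 0 0 0 0;0 0 0 0 0 0 0;0 0 0 0 0 0 0")

```text
time: 41.55
ee_pos: [606.4, -116.7, 233.9]
ee_rot: [[0.952, -0.307, 0.0], [-0.307, -0.952, 0.001], [0.0, -0.001, -1.0]]
wrist_force: [0.4, 5.1, 0.0]
opening: 21.4
gripper_force: 31.2
```

```bash
python3 -c "
from h import *
arc(133,5.2)"
```

```text
t 41.5 at [ 606.4 -116.7  233.9] yaw -17.9 z [ 0.     0.001 -1.   ] open 21.4
r 180.8 ang 132.9
133.0 [ 606. -117.] [-0.001  0.001]
```

Request:
servo_tool(increments="1 0 0 0 0 0 0;1 0 0 0 0 0 0;1 0 0 0 0 0 0;1 0 0 0 0 0 0;1 0 0 -0.1 0 0 0;1 0 0 -0.14 0 0 0;1 0 0 -0.14 0 0 0;1 0 0 -0.14 0 0 0;1 0 0.08 -0.05 0 0 0;1 0 0.1 0 0 0 0;1 0 0 0 0 0 0;1 0 0 0 0 0 0")

```text
time: 42.75
ee_pos: [589.3, -169.2, 404.6]
ee_rot: [[0.951, -0.31, -0.0], [-0.31, -0.951, 0.0], [-0.0, -0.0, -1.0]]
wrist_force: [0.6, 0.9, -0.7]
opening: 85.3
gripper_force: 0.0
```

```bash
python3 -c "
from h import *
grab('wrist');P=cloud('wrist')
for zz,t,nm in((272,5,'post'),(62,5,'btn'),(214,7,'head')):
        m=(abs(P[...,2]-zz)<t)&(P[...,1]<50)
        k,l,st,ce=cv2.connectedComponentsWithStats(m.astype(np.uint8))
        for i in range(1,k):
            if st[i,4]>150: q=P[l==i]; print(nm,st[i,4],ce[i].round(),q.mean(0).round(1),np.ptp(q,0).round(),((q.max(0)+q.min(0))/2).round(1))
go()"; cp pics/_wrist.png pics/w10.png
```

```text
post 581 [249. 226.] [ 606.9 -118.   272. ] [21. 21.  8.] [ 606.5 -117.7  270.9]
btn 770 [87.  7.] [875.9  24.4  59.9] [24. 71.  6.] [879.5  14.4  60. ]
btn 465 [461. 276.] [ 404.7 -325.7   62.4] [36. 35.  8.] [ 403.  -326.3   61.1]
btn 168 [505. 350.] [ 261.5 -364.5   62.2] [26. 24.  8.] [ 259.2 -363.7   61. ]
head 9092 [267. 197.] [ 613.6 -124.3  214.7] [246. 267.  14.] [ 612.5 -130.   214. ]
t 42.8 at [ 589.6 -168.3  404.5] yaw -18.0 z [-0.  0. -1.] open 85.3
```

View pics/w10.png

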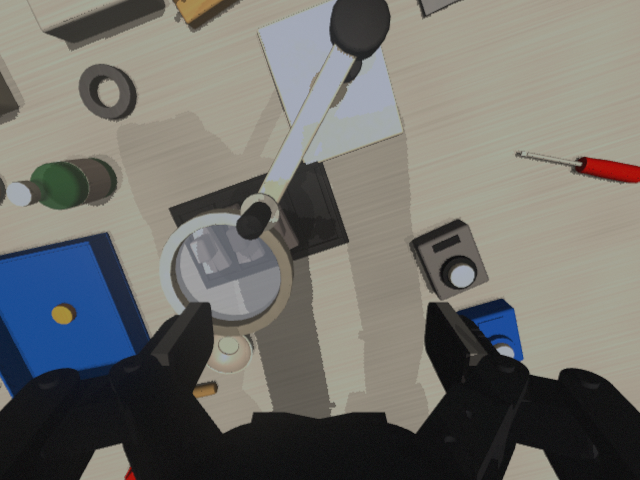

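```bash
python3 -c "
from h import *
print(ray('wrist',226,271,217).round(1),ray('wrist',228,271,204).round(1))
go((404.7,-325.7,404),(404.7,-325.7,75))"
```

```text
[561.6 -65.3 217. ] [557.2 -62.2 204. ]
t 42.8 at [ 589.6 -168.3  404.5] yaw -18.0 z [-0.  0. -1.] open 85.3
(404.7, -325.7, 404) tool d/300 [-0.424  0.689  0.002] mm 243.0
(404.7, -325.7, 75) tool d/300 [0.    0.    1.097] mm 329.0
```

Lens is centred within about 7 mm. Going to the grey box's button with the fingers shut.

Request:
servo_tool(increments="0 -0.07 0.115 0 0 0 0;0 -0.07 0.115 0 0 0 0;0 -0.071 0.115 0 0 0 0;0 -0.071 0.115 0 0 0 0;0 -0.071 0.115 0 0 0 0;0 -0.071 0.114 0 0 0 0;0 0 0 0.13 0 0 0;0 0 0 0.13 0 0 0;0 0 0 0.13 0 0 0;0 0 0 0.13 0 0 0;0 0 0 0.13 0 0 0;0 0 0 0 0 0 0")

```text
time: 44.0
ee_pos: [403.2, -323.6, 205.5]
ee_rot: [[0.952, -0.307, -0.006], [-0.307, -0.952, 0.004], [-0.007, -0.002, -1.0]]
wrist_force: [-0.8, 0.4, -0.4]
opening: 0.2
gripper_force: 0.0
```

```bash
python3 -c "
from h import *
go((404.7,-325.7,80))"
```

```text
t 44.0 at [ 403.2 -323.6  205.5] yaw -17.9 z [-0.006  0.004 -1.   ] open 0.2
(404.7, -325.7, 80) tool d/300 [0.01  0.006 0.418] mm 125.0
```

Request:
servo_tool(increments="0 0.002 0.002 0.12 0 0 0;0 0 0 0.12 0 0 0;0 0 0 0.1 0 0 0;0 0 0 0.07 0 0 0;0 0 0 0 0 0 0;0 0 0 0 0 0 0")

```text
time: 44.6
ee_pos: [406.3, -326.9, 88.3]
ee_rot: [[0.951, -0.308, 0.001], [-0.308, -0.951, -0.0], [0.001, 0.0, -1.0]]
wrist_force: [0.9, -0.6, 0.2]
opening: 0.2
gripper_force: 0.0
```

```bash
python3 -c "
from h import *
go((404.7,-325.7,62),(404.7,-325.7,55))"
```

```text
t 44.6 at [ 406.3 -326.9   88.3] yaw -17.9 z [ 0.001 -0.    -1.   ] open 0.2
(404.7, -325.7, 62) tool d/300 [-0.007 -0.002  0.088] mm 26.0
(404.7, -325.7, 55) tool d/300 [-0.    -0.     0.023] mm 7.0
```

Request:
servo_tool(increments="0 -0.004 -0.002 0.05 0 0 0;0 0 0 0.035 0 0 0;0 0 0 0.01 0 0 0;0 0 0 0.008 0 0 0;0 0 0 0 0 0 0")

```text
time: 45.1
ee_pos: [404.9, -326.1, 56.4]
ee_rot: [[0.951, -0.309, 0.001], [-0.309, -0.951, -0.0], [0.001, 0.0, -1.0]]
wrist_force: [1.5, 0.7, 4.3]
opening: 0.0
gripper_force: 2.3
```

Request:
servo_tool(increments="0 0 0 0.005 0 0 0;0 0 0 0 0 0 0;0 0 0 0 0 0 0")

```text
time: 45.4
ee_pos: [405.0, -326.2, 55.8]
ee_rot: [[0.951, -0.309, 0.001], [-0.309, -0.951, -0.001], [0.002, 0.0, -1.0]]
wrist_force: [-3.2, 3.3, 22.8]
opening: 0.0
gripper_force: 10.9
```

Bottomed out at 22.8 N, so the button is fully down. Lifting and going back to the lamp.

Request:
servo_tool(increments="0 0 0 -0.06 0 0 0;0 0 0 -0.12 0 0 0;0 0 0 -0.14 0 0 0;0 0 0 -0.14 0 0 0;0 0 0 -0.14 0 0 0;0 0 0 -0.14 0 0 0;0 0 0 -0.14 0 0 0;1 0 0 -0.1 0 0 0;1 0 0 0 0 0 0;1 0 0 0 0 0 0")

```text
time: 46.4
ee_pos: [404.2, -325.8, 348.9]
ee_rot: [[0.951, -0.309, 0.001], [-0.309, -0.951, -0.001], [0.001, 0.0, -1.0]]
wrist_force: [0.2, -0.6, -0.9]
opening: 43.0
gripper_force: 0.0
```

```bash
python3 -c "
from h import *
go((606.6,-117.5,348),(606.6,-117.5,233))"
```

```text
t 46.4 at [ 404.2 -325.8  348.9] yaw -18.0 z [ 0.001 -0.001 -1.   ] open 43.0
(606.6, -117.5, 348) tool d/300 [ 0.427 -0.869  0.003] mm 290.0
(606.6, -117.5, 233) tool d/300 [-0.    -0.     0.383] mm 115.0
```

Request:
servo_tool(increments="1 0.053 -0.108 0 0 0 0;1 0.053 -0.108 0 0 0 0;1 0.053 -0.109 0 0 0 0;1 0.053 -0.109 0 0 0 0;1 0.053 -0.109 0 0 0 0;1 0.054 -0.109 0 0 0 0;1 0.054 -0.109 0 0 0 0;1 0.054 -0.109 0 0 0 0;1 0 0 0 0 0 0;1 0 0 0 0 0 0")

```text
time: 47.4
ee_pos: [606.4, -116.5, 346.6]
ee_rot: [[0.952, -0.307, -0.003], [-0.307, -0.952, 0.001], [-0.003, 0.0, -1.0]]
wrist_force: [-0.3, -0.9, 0.6]
opening: 85.7
gripper_force: 0.0
```

Request:
servo_tool(increments="1 0 0 0.1 0 0 0;1 0 0 0.12 0 0 0;1 0 0 0.1 0 0 0;1 0 0 0.06 0 0 0;1 0 0 0 0 0 0;0 0 0 0 0 0 0;0 0 0 0 0 0 0;0 0 0 0 0 0 0;0 0 0 0 0 0 0;0 0 0 0 0 0 0;0 0 0 0 0 0 0;0 0 0 0 0 0 0", grip_force=30)

```text
time: 48.6
ee_pos: [606.9, -117.0, 235.1]
ee_rot: [[0.951, -0.308, 0.001], [-0.308, -0.951, -0.0], [0.001, -0.0, -1.0]]
wrist_force: [-2.1, 0.4, 6.8]
opening: 21.0
gripper_force: 29.1
```

```bash
python3 -c "
from h import *
print(ctrl.state()['gripper_force']);arc(189,5.2)"
```

```text
29.136365354061127
t 48.6 at [ 606.9 -117.   235.1] yaw -18.0 z [ 0.001 -0.    -1.   ] open 21.0
r 180.3 ang 132.8
138.0 [ 596. -128.] [-0.024  0.048]
143.1 [ 585. -141.] [-0.02  0.05]
148.2 [ 576. -154.] [-0.015  0.051]
153.3 [ 568. -168.] [-0.011  0.052]
158.4 [ 562. -183.] [-0.006  0.053]
163.5 [ 557. -198.] [-0.001  0.054]
168.6 [ 553. -214.] [0.004 0.053]
173.7 [ 550. -229.] [0.008 0.053]
178.8 [ 549. -245.] [0.013 0.052]
183.9 [ 550. -261.] [0.018 0.051]
189.0 [ 551. -277.] [0.022 0.049]
```

Request:
servo_tool(increments="0 -0.024 0.048 0 0 0 0;0 -0.02 0.05 0 0 0 0;0 -0.015 0.051 0 0 0 0;0 -0.011 0.052 0 0 0 0;0 -0.006 0.053 0 0 0 0;0 -0.001 0.054 0 0 0 0")

```text
time: 49.2
ee_pos: [556.2, -196.7, 234.7]
ee_rot: [[0.952, -0.307, 0.0], [-0.307, -0.952, 0.001], [0.0, -0.001, -1.0]]
wrist_force: [-3.9, 7.5, 0.3]
opening: 21.4
gripper_force: 31.4
```

Request:
servo_tool(increments="0 0.004 0.053 0 0 0 0;0 0.008 0.053 0 0 0 0;0 0.013 0.052 0 0 0 0;0 0.018 0.051 0 0 0 0;0 0.022 0.049 0 0 0 0;0 0 0 0 0 0 0;0 0 0 0 0 0 0")

```text
time: 49.9
ee_pos: [551.0, -277.9, 234.5]
ee_rot: [[0.951, -0.309, 0.001], [-0.309, -0.951, -0.001], [0.001, 0.0, -1.0]]
wrist_force: [1.4, -3.5, -0.2]
opening: 21.2
gripper_force: 31.2
```

Request:
servo_tool(increments="1 0 0 0 0 0 0;1 0 0 0 0 0 0;1 0 0 0 0 0 0;1 0 0 0 0 0 0;1 0 0 -0.1 0 0 0;1 0 0 -0.14 0 0 0;1 0 0 -0.14 0 0 0;1 0 0 -0.14 0 0 0;1 -0.02 -0.1 0 0 0 0;1 -0.04 -0.12 0 0 0 0;1 0 0 0 0 0 0;1 0 0 0 0 0 0")

```text
time: 51.1
ee_pos: [554.2, -208.3, 390.6]
ee_rot: [[0.952, -0.307, 0.0], [-0.307, -0.952, -0.0], [0.0, 0.0, -1.0]]
wrist_force: [0.1, -0.3, 0.6]
opening: 85.0
gripper_force: 0.0
```

```bash
python3 -c "
from h import *
go();grab('wrist');castings((470,640,-190,70),8);P=cloud('wrist')
m=(abs(P[...,2]-272)<6)
k,l,st,ce=cv2.connectedComponentsWithStats(m.astype(np.uint8))
for i in range(1,k):
    if st[i,4]>100: q=P[l==i].mean(0); print('post',q.round(1),np.degrees(np.arctan2(q[1]+249.2,q[0]-729.5))%360)
"; cp pics/_wrist.png pics/w11.png
```

```text
t 51.1 at [ 554.2 -208.3  390.6] yaw -17.9 z [ 0. -0. -1.] open 85.0
px [241. 213.] n 1402 rect c [552.3 -86.6] size [90. 40.] dir 7.0 w 23 40 lug [553.  -90.3] [34. 22.] 0.2 ztop 57.1
px [204. 225.] n 1434 rect c [553.4 -38.4] size [40. 89.] dir -4.3 w 24 40 lug [553.5 -35. ] [34. 22.] 0.9 ztop 57.3
px [169. 236.] n 1489 rect c [553.6  18.1] size [40. 89.] dir -3.2 w 24 40 lug [553.7  20.6] [34. 22.] 0.2 ztop 57.2
post [ 551.6 -277.4  271.9] 189.00834156169662
```

View pics/w11.png

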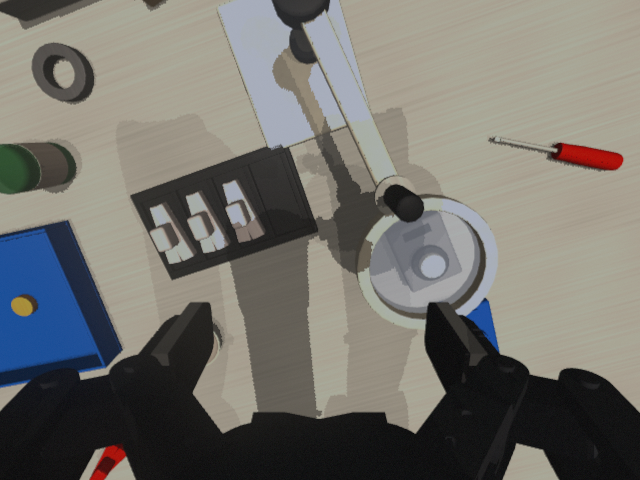

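Three castings sit in their lanes at (170,235), (205,222) and (240,210), narrow ends away. The lamp is aside at 189°, about 0.98 rad. The disc is in the bin at (23,306), and the gripper touches nothing.

```bash
python3 -c "
from h import *
print(ctrl.job_done())"
```

```text
the job is handed in; nothing more can be done
None
```

I handed the job in at about 51 s. My last camera check showed all three castings flat in their own lanes with narrow ends away, the lamp aside at about 0.98 rad and the disc still in the bin. The button had been pressed fully down with the lens over the tray; no verdict came back.

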